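# Lay the table for a hot-pot dinner

## Task

Get the table ready for hot pot: stand each small bowl upright in the middle of the coaster of its own colour, lay the ladle on its wooden board so that it lies along the dark inlaid outline with its cup on the disc, and close the clay pot with its lid, sitting flat all round. Set the ceramics down without dropping them, and leave the soy sauce bottle and the spice shaker standing where they are.

Things in the scene. Friction and masses are not known exactly. Their poses are not given: they have to be found in the camera images.
- bowl_white: small white ceramic bowl, open at the top, loose, about 150 g: 60 mm outer diameter (straight side from 22 mm up to the rim at 48 mm, wall 4 mm), narrowing to a 40 mm wide foot. Origin: centre of its underside, z up; round, so its yaw means nothing.
- bowl_blue: small blue ceramic bowl, open at the top, loose, about 150 g: 60 mm outer diameter (straight side from 22 mm up to the rim at 48 mm, wall 4 mm), narrowing to a 40 mm wide foot. Origin: centre of its underside, z up; round, so its yaw means nothing.
- coaster_white: flat round white coaster, fixed to the table, 80 mm diameter and 5 mm thick, with a thin grey ring of 48 mm diameter drawn at its centre where the bowl's foot goes. Origin: centre of its underside on the table, z up.
- coaster_blue: flat round blue coaster, fixed to the table, 80 mm diameter and 5 mm thick, with a thin pale blue ring of 48 mm diameter drawn at its centre where the bowl's foot goes. Origin: centre of its underside on the table, z up.
- lid: round domed brown clay lid, loose, about 400 g, 172 mm diameter, with an upright knob in the middle (32 mm diameter, 36 to 66 mm above the origin) to hold it by. Under its flat rim a tapered plug (120 mm wide, 100 mm at the bottom, 10 mm deep) drops into the pot; on the table it stands on this plug. Origin: centre of the plug's underside, z up; rim underside 10 mm above it.
- donabe: empty open brown clay pot (donabe), fixed: rim 168 mm outer, 144 mm inner diameter, flat, 85 mm above the table; two small ears reach 107 mm from the middle along its x axis, at 57 to 71 mm height. Origin: centre of its underside on the table, z up. With the lid properly on, the lid's origin is 75 mm above this origin.
- ladle: steel ladle, loose, about 120 g, 233 mm long, lying level: open cup 66 mm wide, 29 mm high, centred at x = +83 mm; straight flat handle along x, 14 mm wide, underside 21 and top 29 mm up, from x = -103 mm to the cup; its bent end stands on the surface. Origin: level with its underside, below the handle's balance point (within 10 mm), the place to grip; x towards the cup, z up.
- ladle_board: light wooden board, fixed, 250 x 84 x 8 mm, with a dark inlaid ladle outline: 70 mm disc for the cup, bar for the handle. Origin: at table height on the board's long middle line, 40 mm from its middle towards the handle end; x along the outline from handle to cup, disc centre at x = +123 mm. The ladle's origin belongs at x = +40, y = 0, z = 8 mm, its x axis along the board's.
- soy: bystander: pale green ceramic soy sauce bottle with red cap and spout, 56 mm diameter, 103 mm tall, loose. Origin: centre of its underside, z up.
- shaker: bystander: orange spice shaker with a wooden cap, 43 mm diameter, 83 mm tall, loose. Origin: centre of its underside, z up.
Mind the look-alikes: they are no part of the job. Of the things that look like the bowl_blue, take the one that is nearest to the robot's base at the start. Several things have the shape of the coaster_blue; the one meant has the colours described above.

How it is judged (in metres and radians):
At the end, for the whole second after the job is handed in: Bowls upright on coasters of their colour, centred within 15 mm; ladle on the board within 15 mm and 0.2 rad of its outline, cup at the disc; lid flat on the pot rim (4 mm in height, 15 mm off-centre at most); all released and at rest (horizontal distance between bowl_white and coaster_white below 0.015 m and z of bowl_white in the frame of coaster_white between 0.002 and 0.008 m and angle between each of bowl_white, bowl_blue, ladle's own z axis and vertical below 0.1 rad and horizontal distance between bowl_blue and coaster_blue below 0.015 m and z of bowl_blue in the frame of coaster_blue between 0.002 and 0.008 m and horizontal distance between lid and donabe below 0.015 m and z of lid in the frame of donabe between 0.071 and 0.079 m and angle between lid's own z axis and vertical below 0.06 rad and x of ladle in the frame of ladle_board between 0.025 and 0.055 m and y of ladle in the frame of ladle_board between -0.015 and 0.015 m and z of ladle in the frame of ladle_board between 0.004 and 0.012 m and x of ladle_board in the frame of ladle between -0.06 and -0.02 m and angle between the x axis of ladle and the x axis of ladle_board, either way round below 0.2 rad and linear speed of each of bowl_white, bowl_blue, lid, ladle below 0.02 m/s and contact force between each of bowl_white, bowl_blue, lid, ladle and the fingers below 0.1 N); the robot touches nothing.
It fails at once if the soy sauce bottle or the shaker was shifted by more than 30 mm or knocked over (distance of any of soy, shaker from where it was at the start of the episode above 0.03 m or angle between any of soy, shaker's own z axis and vertical above 0.5 rad).
It fails at once if the white bowl was dropped (fell freely by more than about 25 mm) or tipped over ((linear speed of bowl_white above 0.7 m/s and contact force between bowl_white and the fingers below 0.05 N) or angle between bowl_white's own z axis and vertical above 0.8 rad).
It fails at once if the blue bowl was dropped (fell freely by more than about 25 mm) or tipped over ((linear speed of bowl_blue above 0.7 m/s and contact force between bowl_blue and the fingers below 0.05 N) or angle between bowl_blue's own z axis and vertical above 0.8 rad).
It fails at once if the lid was dropped (fell freely by more than about 25 mm) or tipped over ((linear speed of lid above 0.7 m/s and contact force between lid and the fingers below 0.05 N) or angle between lid's own z axis and vertical above 0.8 rad).
It also fails if it takes over 114 s, if anything falls off the work surface, if the arm or the gripper's body presses on something with over 40 N, if the wrist force passes 120 N, or if a joint passes its speed limit or range.

## Robot

A 6-joint arm with a two-finger parallel gripper is mounted at the origin on the work surface. World frame = base frame: x ahead of the robot, y to its left, z up, the work surface at z = 0. Lengths are in m, angles in degrees, forces in N, time in s.
With the tool pointing down it reaches from about 0.4 to 0.825 m from the base axis. Payload 7 kg.
Tool frame: the origin (TCP) lies at the very end of the fingers, on their centre line; the grasp point (between the pads) lies 19 mm behind it (ctrl.tcp_to_grasp is the distance from the TCP to the grasp point, in m); z points along the fingers, y is the direction in which the jaws open and shut (so a half turn about z gives the same grasp; the last joint's range is limited). The gripper opens to 88 mm and grips with 3 to 60 N. Pads are 19 mm wide; open, the fingers measure 130 mm over their backs; the gripper's body (78 mm by 193 mm) begins 47 mm behind the grasp point.
Start: joints at [86.007, 20.546, 0.682, 0, -70.136, -16.507], TCP at [0.236, 0.632, 0.227] pointing down, gripper open.
Joint ranges: [-176.03, 176.03], [-82.01, 121.73], [-58.28, 71.71], [-173.87, 95.51], [-174.79, -0.11], [-173.66, 173.66]. Speed limits (degrees/s): [136.94, 136.94, 172.46, 180, 180, 180].

## Interface

Orientations are given as [roll, pitch, yaw] about the fixed x, y, z axes, in that order (R = Rz(yaw) Ry(pitch) Rx(roll)).
In Python, from plant import ctrl gives the robot as it stands.
- The arm moves only by the tool jog_arm, never from a script. Its argument "commands" is a list of rows, each an object of numbers: "x", "y", "z": the shift along the tool's x, y, z in cm; "roll": the turn about the tool's z in rad. In form: [{"x": .., "y": .., "z": .., "roll": ..}, ...]. A call has 1 to 12 rows; each row shifts and turns the commanded pose from where the row before left it, along the tool's axes as they then stand; what a row does not reach is not made up. A row lasts 1/10 s, in which the tool goes at most 50 mm and 8.59 degrees, less where a joint would pass 70% of its speed; a pose out of reach is approached as far as the arm can. A call is refused whole if a number of a shift passes 5 or a number of a turn 0.15, either way. A call with a gripper value outside its range is refused whole. "gripper" is the finger opening in cm, from 0 to 8.76, set as the call begins (left out, the last holds). The fingers move at their own pace and stop on an object; the grip force is fixed at half the most. Time passes only in rows, so rows that do not move let the fingers close. It gives the time, the measured TCP pose, the force and the opening at its end, in the units of the state.
- ctrl.get_obs(): the state, without advancing time (a new reading comes with each control period).
- ctrl.snapshot(name): name is "side" or "top" or "wrist"; returns a dict with "image" (420x560x3 uint8, red, green, blue), "mtx" (3x3 intrinsics, pixels), "k1" (the pictures are not rectified: a ray, as slopes to the right and down, at radius r is drawn at 1 + k1 r^2 times it, then the intrinsics apply), "position" and "orientation" of the camera in the world; the wrist camera has in their place "hand_eye" (4x4, takes a point from camera to tool coordinates, whose origin is the TCP and whose axes are the flange's). Camera axes: x right, y up, looking along -z (the intrinsics and any distortion apply to the point x, -y, -z); pixel columns grow to the right and rows downward; lengths in m; the calibration is good to about 2 mm. A picture is of the moment at which its call begins: read the wrist's pose just before it. There is no depth.
- ctrl.close_job(): hands the job in, once; it reports no verdict.
Trained networks look in the newest picture that a camera, given by its name, has taken for a name from the list of things; names that differ only in an ending like _2 or _b are one class to them, and where a whole thing is asked for, a point or a joint stands for the part that bears it (a point fixed in the world has none). Each returns a list of dicts, best first, with "confidence" (0 to 1); they miss things now and then, are a little off and sometimes report something else, mostly with a low value. They report only what shows in the picture. A call takes as long as a camera call. They do not tell look-alikes from the thing itself.
- ctrl.search_frame(camera, query): "position" ([column, row] as shares, 0 to 1, of the picture: columns of its width, rows of its height, amid what is visible of it).
- ctrl.regions_of(camera, query): "mask" (420x560 bool, what is visible of it) and "position" ([column, row] as shares, 0 to 1, of the picture: columns of its width, rows of its height, amid what is visible of it).
The state is a dict: "clock": time; "joint_pos": joint angles; "qvel": joint speeds; "tau": joint torques, N m; "tool_pos": TCP position; "orientation": TCP orientation; "force": force on the tool from outside, world axes, zero at the start; "moment": the same for the moment, N m; "opening": finger opening in m.
Only numpy, scipy, OpenCV 4.12 (cv2) and the standard library are available. Lean on these libraries where they do the work, as an engineer would, in place of code of your own. Each camera call takes 0.05 s, during which the arm holds its last target.

## Working session

There is one attempt and no reset: what is moved stays moved. The work goes in short steps, Python scripts to look and compute and a tool call to move; the robot and the scene stay as the last step left them, time stands still between calls to the robot, and variables do not carry over. Pictures are saved under pics/ and viewed, and the job is handed in when it is done.

Besides the shell and the picture viewer there is one more tool, called after "Request:" as a command line: name --argument value ..., lists and objects as JSON in quotes. jog_arm: Moves the arm, as the interface text tells. Its arguments: {"type":"object","properties":{"commands":{"type":"array"},"gripper":{"type":"number"}},"required":["commands"]}

```bash
ls; mkdir -p pics
python3 - <<'E'
from plant import ctrl
import cv2,json
print(ctrl.get_obs(), ctrl.tcp_to_grasp)
for n in ["side","top","wrist"]:
    s=ctrl.snapshot(n)
    cv2.imwrite(f"pics/{n}0.png",cv2.cvtColor(s["image"],cv2.COLOR_RGB2BGR))
    print(n,{k:v for k,v in s.items() if k!="image"})
E
```

```text
pics
{'clock': 0.0, 'joint_pos': array([ 8.60052890e+01,  2.05901931e+01,  6.32098034e-01, -2.04307750e-02,
       -7.01352474e+01, -1.65072383e+01]), 'qvel': array([-0.07820816, -0.01883703,  0.02508563, -0.0285549 , -0.04315306,
       -0.04066483]), 'tau': array([-1.50132011e-03, -5.82716990e+01,  2.93045533e+01,  6.99728429e+00,
        6.91508059e-03, -1.49643656e-04]), 'tool_pos': array([0.23625877, 0.63176574, 0.225623  ]), 'orientation': array([ 1.79905047e+02, -8.11005812e-03, -2.05089006e+01]), 'force': array([ 0.48223992, -0.79011552,  0.42047997]), 'moment': array([-0.01504713, -0.02385589,  0.01498036]), 'opening': 0.08778245108613073} 0.0188
side {'mtx': array([[424.24343019,   0.        , 278.93627945],
       [  0.        , 424.24343019, 208.23740693],
       [  0.        ,   0.        ,   1.        ]]), 'k1': 0.0011723367970935766, 'position': array([0.46340857, 0.75874346, 0.68105295]), 'orientation': array([  50.97237767,   -0.35127004, -172.20990438])}
top {'mtx': array([[471.56722829,   0.        , 275.4482858 ],
       [  0.        , 471.56722829, 203.41761064],
       [  0.        ,   0.        ,   1.        ]]), 'k1': -0.12210411915914772, 'position': array([ 0.31298095, -0.02236815,  1.30287793]), 'orientation': array([ 11.13648529,   0.78705082, -88.4906559 ])}
wrist {'mtx': array([[374.65957233,   0.        , 275.16140951],
       [  0.        , 374.65957233, 208.18522258],
       [  0.        ,   0.        ,   1.        ]]), 'k1': -0.026156149246396622, 'hand_eye': array([[ 6.44651748e-04,  9.59953931e-01,  2.80157159e-01,
         7.59198450e-02],
       [ 9.99999614e-01, -4.51453651e-04, -7.54136685e-04,
         9.36053301e-05],
       [-5.97458503e-04,  2.80157537e-01, -9.59953852e-01,
        -1.59214894e-01],
       [ 0.00000000e+00,  0.00000000e+00,  0.00000000e+00,
         1.00000000e+00]])}
```

View pics/top0.png

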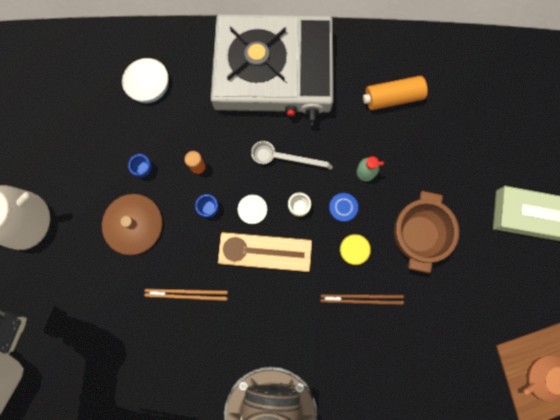

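View pics/side0.png

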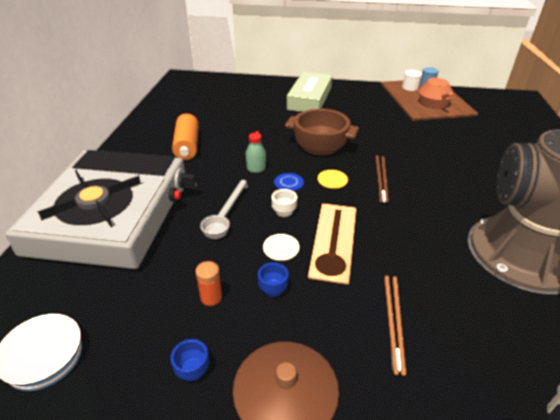

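View pics/wrist0.png

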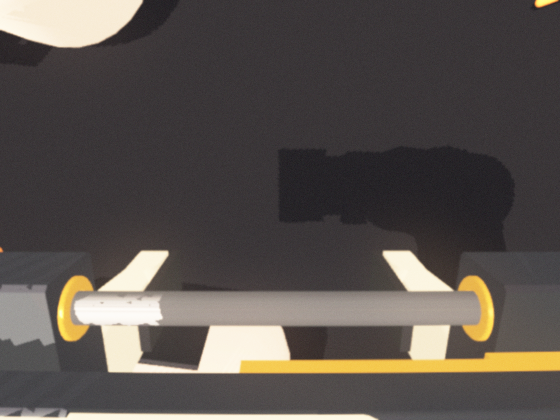

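```bash
cat > h.py <<'E'
import numpy as np,cv2
from scipy.spatial.transform import Rotation as R
from scipy.optimize import least_squares
from plant import ctrl
def pose(s,obs=None):
    if "hand_eye" in s:
        T=np.eye(4);T[:3,:3]=R.from_euler('xyz',obs['orientation'],degrees=True).as_matrix();T[:3,3]=obs['tool_pos']
        return T@s["hand_eye"]
    T=np.eye(4);T[:3,:3]=R.from_euler('xyz',s['orientation'],degrees=True).as_matrix();T[:3,3]=s['position'];return T
def proj(P,s,T):
    p=(np.atleast_2d(P)-T[:3,3])@T[:3,:3]; q=p*[1,-1,-1]
    return cv2.projectPoints(q.reshape(-1,1,3),np.zeros(3),np.zeros(3),s['mtx'],np.array([s['k1'],0,0,0.]))[0].reshape(-1,2)
def ray(px,z,s,T):
    n=cv2.undistortPoints(np.array(px,float).reshape(-1,1,2),s['mtx'],np.array([s['k1'],0,0,0.])).reshape(-1,2)
    d=np.c_[n[:,0],-n[:,1],-np.ones(len(n))]@T[:3,:3].T
    t=(z-T[2,3])/d[:,2]
    return T[:3,3]+t[:,None]*d
def rings(prof,n=48):
    a=np.linspace(0,2*np.pi,n,endpoint=False)
    return np.concatenate([np.c_[r*np.cos(a),r*np.sin(a),np.full(n,z)] for r,z in prof])
PROF={'bowl':[(.02,0),(.03,.022),(.03,.048)],'coaster':[(.04,0),(.04,.005)],
 'lid':[(.086,.010),(.086,.014),(.016,.066)],'donabe':[(.084,.085),(.06,.0)],
 'soy':[(.028,0),(.028,.05),(.01,.103)],'shaker':[(.0215,0),(.0215,.083)]}
def hullcen(p):
    h=cv2.convexHull(p.astype(np.float32)); m=cv2.moments(h); return np.array([m['m10']/m['m00'],m['m01']/m['m00']]),m['m00'],h[:,0]
def fitround(mask,prof,s,T):
    c=np.argwhere(mask)[:,::-1]+0.0
    c0,a0,h0=hullcen(c)
    xy=ray(c0,.03,s,T)[0,:2]; P=rings(prof)
    def f(v):
        c1,a1,h1=hullcen(proj(P+[v[0],v[1],0],s,T)); return c1-c0
    r=least_squares(f,xy); c1,a1,h1=hullcen(proj(P+[*r.x,0],s,T))
    return r.x,a0/a1
def view(n,px=None):
    o=ctrl.get_obs(); s=ctrl.snapshot(n); return s,pose(s,o)
def save(s,name,crop=None,sc=1):
    im=cv2.cvtColor(s['image'],cv2.COLOR_RGB2BGR)
    if crop: x0,y0,x1,y1=crop; im=im[y0:y1,x0:x1]
    cv2.imwrite('pics/'+name,cv2.resize(im,None,fx=sc,fy=sc,interpolation=cv2.INTER_CUBIC))
E
python3 - <<'E'
from h import *
for cam in ['top','side']:
    s,T=view(cam)
    for q in ['bowl_white','bowl_blue','coaster_white','coaster_blue','lid','donabe','soy','shaker','ladle','ladle_board']:
        for r in ctrl.regions_of(cam,q):
            if r['confidence']<.3: continue
            k=q.split('_')[0]; 
            pos=np.array(r['position'])*[560,420]
            out=''
            if k in PROF and r['mask'].sum()>20:
                out=fitround(r['mask'],PROF[k],s,T)
            print(cam,q,round(r['confidence'],2),pos.round(0),r['mask'].sum(),out)
    np.save(f'pics/m_{cam}.npy',s['image'])
s,T=view('top'); save(s,'crop.png',(100,120,480,320),2)
E
```

```text
top bowl_white 0.8 [300. 208.] 405 (array([ 0.56099739, -0.06409848]), 0.9272561453216078)
top bowl_blue 0.77 [208. 207.] 359 (array([0.55127764, 0.19044274]), 0.8174366810777944)
top bowl_blue 0.62 [141. 166.] 366 (array([0.66224233, 0.38772437]), 0.8418276279690627)
top coaster_white 0.91 [252. 211.] 640 (array([0.54959962, 0.06670854]), 0.9704467521091882)
top coaster_blue 0.78 [346. 207.] 605 (array([ 0.56326355, -0.18797696]), 0.9094456364867122)
top lid 0.87 [130. 223.] 2845 (array([0.49855459, 0.40567516]), 0.9854930463961598)
top donabe 0.95 [425. 232.] 3617 (array([ 0.48621867, -0.39683719]), 1.2008390181698836)
top shaker 0.79 [195. 163.] 320 (array([0.67269183, 0.23028841]), 0.9139082031622792)
top shaker 0.41 [270. 157.] 660 (array([ 0.69480173, -0.01726428]), 3.3058022909850506)
top ladle 0.72 [268. 155.] 740 
top ladle_board 0.89 [262. 252.] 2844 
side bowl_white 0.66 [284. 203.] 527 (array([ 0.56049249, -0.06283273]), 0.9039568877806512)
side bowl_blue 0.94 [189. 361.] 1190 (array([0.66213554, 0.38783765]), 0.9213623865957897)
side bowl_blue 0.58 [272. 280.] 825 (array([0.55027792, 0.19028821]), 0.9450172755140144)
side bowl_blue 0.41 [282. 203.] 552 (array([ 0.56061618, -0.06416224]), 0.9531393276975971)
side coaster_white 0.86 [280. 247.] 738 (array([0.55129772, 0.06758817]), 0.972620545793627)
side coaster_blue 0.93 [291. 180.] 374 (array([ 0.56337084, -0.19058173]), 0.8137496708487799)
side coaster_blue 0.91 [330. 180.] 420 (array([ 0.44526494, -0.22000657]), 0.9492740801216273)
side lid 0.65 [286. 387.] 6945 (array([0.50008743, 0.38991341]), 0.851103117870276)
side lid 0.38 [256. 155.] 562 (array([ 0.67628874, -0.30472644]), 0.372413234193988)
side shaker 0.8 [209. 281.] 852 (array([0.67249084, 0.22773675]), 0.8863446637992233)
side ladle 0.98 [219. 223.] 794 
side ladle 0.49 [278. 249.] 705 
side ladle 0.4 [283. 202.] 554 
side ladle_board 0.91 [336. 246.] 2761
```

View pics/crop.png

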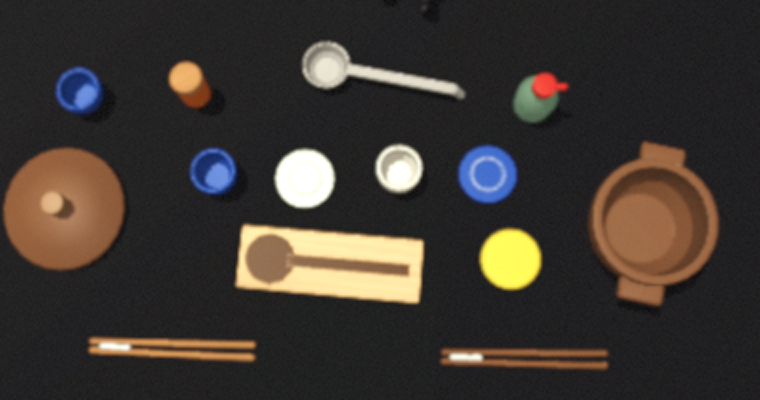

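```bash
cat > g.py <<'E'
from h import *
# ladle local model points: cup rim disc, handle quad at top z
def ladle_sil(v,z0=0):
    x,y,a=v; c,s_=np.cos(a),np.sin(a)
    t=np.linspace(0,2*np.pi,60,endpoint=False)
    cup=np.r_[np.c_[.083+.033*np.cos(t),.033*np.sin(t),np.full(60,.029)],np.c_[.083+.022*np.cos(t),.022*np.sin(t),np.full(60,.0)]]
    hd=np.array([[-.103,-.007,.029],[-.103,.007,.029],[.055,.007,.029],[.055,-.007,.029]])
    Rm=np.array([[c,-s_,0],[s_,c,0],[0,0,1]])
    return [p@Rm.T+[x,y,z0] for p in (cup,hd)]
def render(polys,s,T,sc=4):
    m=np.zeros((420*sc,560*sc),np.uint8)
    for p in polys:
        h=cv2.convexHull(((proj(p,s,T)+.5)*sc-.5).astype(np.float32))
        cv2.fillConvexPoly(m,np.round(h).astype(np.int32),255)
    return cv2.resize(m,(560,420),interpolation=cv2.INTER_AREA)/255.
def fitmask(mask,f,v0,s,T):
    from scipy.optimize import minimize
    mk=cv2.GaussianBlur(mask.astype(float),(0,0),1.0)
    def cost(u):
        v=np.array(v0)+u*[.01,.01,.05]
        return ((cv2.GaussianBlur(render(f(v),s,T),(0,0),1.0)-mk)**2).sum()
    r=minimize(cost,np.zeros(3),method='Nelder-Mead',options=dict(initial_simplex=np.array([[0,0,0],[1,0,0],[0,1,0],[0,0,1.]]),xatol=.02,fatol=.01))
    return np.array(v0)+r.x*[.01,.01,.05],r.fun,mk.sum()
def board_sil(v):
    x,y,a=v; c,s_=np.cos(a),np.sin(a); Rm=np.array([[c,-s_,0],[s_,c,0],[0,0,1]])
    q=np.array([[ex,ey,z] for z in(0,.008) for ex in(-.085,.165) for ey in(-.042,.042)])
    return [q@Rm.T+[x,y,0]]
E
python3 - <<'E'
from g import *
for cam in ['top','side']:
    s,T=view(cam); im=s['image'].astype(int)
    def reg(q): return max(ctrl.regions_of(cam,q),key=lambda r:r['confidence'])['mask']
    px=dict(top=([263,153],[330,166]),side=([215,226],[245,184]))[cam]
    p=ray(px,.027,s,T)[:,:2]; d=p[0]-p[1]; a=np.arctan2(d[1],d[0]); u=d/np.hypot(*d); v0=[*(p[0]-.083*u),a]
    print(cam,'px-based ladle',np.round(v0,3),'len',np.hypot(*d))
    # bright color mask
    m=(im.min(2)>60); lab=cv2.connectedComponents(m.astype(np.uint8))[1]; L=lab[px[0][1],px[0][0]]; 
    lm=cv2.morphologyEx((lab==L).astype(np.uint8),cv2.MORPH_CLOSE,np.ones((3,3)))
    c=cv2.findContours(lm,0,2)[0]; lm=cv2.drawContours(lm,c,-1,1,-1) if L else lm
    print(lm.sum(), 'color fit',fitmask(lm,ladle_sil,v0,s,T),'net',fitmask(reg('ladle'),ladle_sil,v0,s,T))
    bm=reg('ladle_board'); c=cv2.findContours(bm.astype(np.uint8),0,2)[0]; bm=cv2.drawContours(bm.astype(np.uint8),c,-1,1,-1)
    px=dict(top=([235,248],[303,255]),side=([331,264],[337,213]))[cam]
    p=ray(px,.008,s,T)[:,:2]; d=p[0]-p[1]; a=np.arctan2(d[1],d[0]); u=d/np.hypot(*d); v0=[*(p[0]-.123*u),a]
    print('board px',np.round(v0,3),'fit',fitmask(bm,board_sil,v0,s,T))
    px=dict(top=[[358,158],[386,160],[366,180],[401,119]],side=[[256,170],[256,138],[180,200]])[cam]
    print('soy base',ray(px[0],.0,s,T)[0],'captop',ray(px[1],.103,s,T)[0])
    if cam=='top':
        print('soy',ray([[365,176],[373,162]],0.01,s,T)[:,:2],ray([373,162],.1,s,T))
        print('stove',ray([[213,110],[330,110],[312,122],[291,113]],.06,s,T).round(3))
        # donabe by rim ellipse: fit outer
        r=[r for r in ctrl.regions_of(cam,'donabe')][0]['mask'].astype(np.uint8)
        c=max(cv2.findContours(r,0,2)[0],key=len); c=cv2.morphologyEx(r,cv2.MORPH_OPEN,cv2.getStructuringElement(2,(45,45)))
        print('opened',c.sum(),fitround(c,[(.084,.085)],s,T)); 
        p=proj(rings([(.084,.085)])+[*fitround(c,[(.084,.085)],s,T)[0],0],s,T)
        q=proj(rings([(.072,.085)])+[*fitround(c,[(.084,.085)],s,T)[0],0],s,T)
        for P in(p,q): cv2.polylines(s['image'],[np.round(P*8).astype(np.int32)],True,(0,255,0),1,cv2.LINE_AA,3)
        save(s,'don.png',(370,170,490,300),4)
E
```

```text
top px-based ladle [ 0.693 -0.041  1.395] len 0.19202791535201616
886 color fit (array([ 0.69598641, -0.04060658,  1.39391699]), np.float64(55.529888755239995), np.float64(886.0000000000002)) net (array([ 0.69555566, -0.04031576,  1.3925535 ]), np.float64(8.818361721197986), np.float64(704.0))
board px [ 0.43  -0.012  1.494] fit (array([ 0.42933992, -0.0132091 ,  1.50817879]), np.float64(12.874569243223117), np.float64(2804.0000000000005))
soy base [ 0.70770333 -0.23173798  0.        ] captop [ 0.67301462 -0.28990365  0.103     ]
soy [[ 0.6520975  -0.24949696]
 [ 0.69394524 -0.27304308]] [[ 0.6674255  -0.25559306  0.1       ]]
stove [[ 0.822  0.184  0.06 ]
 [ 0.828 -0.145  0.06 ]
 [ 0.791 -0.095  0.06 ]
 [ 0.816 -0.036  0.06 ]]
opened 3164 (array([ 0.4888872 , -0.39636063]), 1.001401689394256)
side px-based ladle [ 0.69  -0.036  1.366] len 0.17753258296803598
937 color fit (array([ 0.69476705, -0.04275645,  1.37610098]), np.float64(66.10989323580719), np.float64(937.0000000000001)) net (array([ 0.69447026, -0.0408642 ,  1.3913321 ]), np.float64(17.148664799346477), np.float64(758.0000000000002))
board px [ 0.429 -0.013  1.527] fit (array([ 0.42928543, -0.01296948,  1.51455788]), np.float64(11.006056783776298), np.float64(2781.0000000000005))
soy base [ 0.66182992 -0.23734735  0.        ] captop [ 0.65933146 -0.23968784  0.103     ]
```

View pics/don.png

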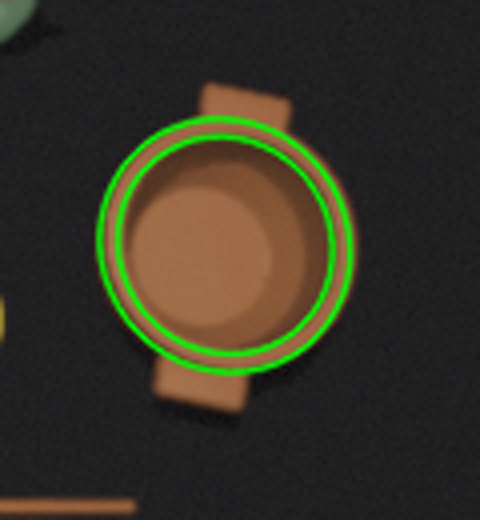

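Run:
```python
from g import *
s1,T1=view('top');s2,T2=view('side')
def tri(a,b):
    A=[];
    for px,s,T in((a,s1,T1),(b,s2,T2)):
        p=ray(px,0,s,T)[0]; A.append((T[:3,3],(p-T[:3,3])/np.linalg.norm(p-T[:3,3])))
    M=sum(np.eye(3)-np.outer(d,d) for o,d in A); b=sum((np.eye(3)-np.outer(d,d))@o for o,d in A); return np.linalg.solve(M,b)
for n,a,b in [('knob',(312,122),(192,182)),('red',(291,113),(179,195)),('stove corner',(330,110),(168,165)),('soycap',(373,162),(256,139))]:
    print(n,tri(a,b).round(3))
save(s2,'sk.png',(130,110,280,260),4); save(s1,'tk.png',(270,80,420,200),4)
s,T=view('side'); print([ (r['confidence'],fitround(r['mask'],PROF['soy'],s,T)) for r in ctrl.regions_of('side','soy')])
s,T=view('top'); print([ (r['confidence'],fitround(r['mask'],PROF['soy'],s,T)) for r in ctrl.regions_of('top','soy')])
```

```text
knob [ 0.8   -0.096  0.043]
red [ 0.82  -0.036  0.045]
stove corner [ 0.857 -0.143  0.052]
soycap [ 0.666 -0.257  0.091]
[(0.75, (array([ 0.66980418, -0.26169001]), 0.9768137655017983)), (0.27, (array([ 0.5590971 , -0.05087166]), 0.6106765641061461))]
[(0.89, (array([ 0.66903686, -0.2558366 ]), 0.7521156488797256))]
```

View pics/sk.png

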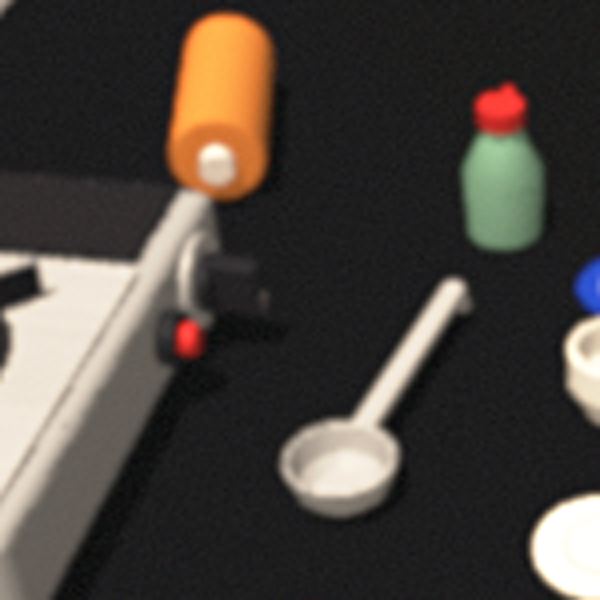

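View pics/tk.png

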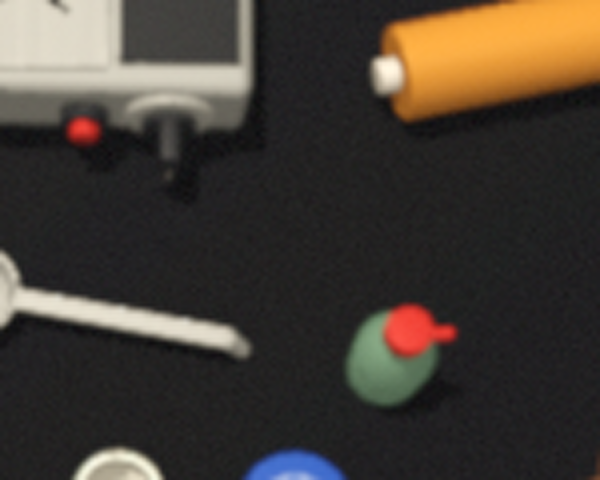

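```bash
cat > plan.py <<'E'
import sys,json
from h import *
# args: x y z yaw step_mm
def rows(tgt,yaw,step=35.):
    o=ctrl.get_obs(); p=o['tool_pos']; y0=o['orientation'][2]
    dyaw=np.radians((yaw-y0+180)%360-180); d=np.array(tgt)-p
    n=int(max(np.ceil(np.linalg.norm(d)*1000/step),np.ceil(abs(dyaw)/.14),1))
    out=[];cy=np.radians(y0)
    for i in range(n):
        M=(R.from_euler('z',cy)*R.from_euler('x',np.pi)).as_matrix()
        v=M.T@(d/n)*100; out.append(dict(x=round(v[0],2),y=round(v[1],2),z=round(v[2],2),roll=round(-dyaw/n,3))); cy+=dyaw/n
    return out
if __name__=='__main__':
    a=list(map(float,sys.argv[1:])); o=ctrl.get_obs()
    print(round(o['clock'],2),o['tool_pos'].round(4),o['orientation'].round(2),o['opening'].round(4))
    for r in rows(a[:3],a[3],a[4] if len(a)>4 else 35): print(json.dumps(r))
E
python3 plan.py .4986 .4057 .17 0 38
```

```text
Traceback (most recent call last):
  File "plan.py", line 15, in <module>
    print(round(o['clock'],2),o['tool_pos'].round(4),o['orientation'].round(2),o['opening'].round(4))
                                                                               ^^^^^^^^^^^^^^^^^^
AttributeError: 'float' object has no attribute 'round'
```

```bash
sed -i "s/o\['opening'\].round(4)/round(o['opening'],4)/" plan.py; python3 plan.py .4986 .4057 .17 0 38
```

```text
1.95 [0.2364 0.6322 0.2266] [-180.    -0.   -20.5] 0.0876
{"x": 3.25, "y": 1.2, "z": 0.57, "roll": -0.036}
{"x": 3.2, "y": 1.32, "z": 0.57, "roll": -0.036}
{"x": 3.15, "y": 1.43, "z": 0.57, "roll": -0.036}
{"x": 3.1, "y": 1.54, "z": 0.57, "roll": -0.036}
{"x": 3.04, "y": 1.65, "z": 0.57, "roll": -0.036}
{"x": 2.98, "y": 1.76, "z": 0.57, "roll": -0.036}
{"x": 2.92, "y": 1.87, "z": 0.57, "roll": -0.036}
{"x": 2.85, "y": 1.97, "z": 0.57, "roll": -0.036}
{"x": 2.78, "y": 2.07, "z": 0.57, "roll": -0.036}
{"x": 2.7, "y": 2.17, "z": 0.57, "roll": -0.036}
```

Request:
jog_arm --commands '[{"x":3.25,"y":1.2,"z":0.57,"roll":-0.036},{"x":3.2,"y":1.32,"z":0.57,"roll":-0.036},{"x":3.15,"y":1.43,"z":0.57,"roll":-0.036},{"x":3.1,"y":1.54,"z":0.57,"roll":-0.036},{"x":3.04,"y":1.65,"z":0.57,"roll":-0.036},{"x":2.98,"y":1.76,"z":0.57,"roll":-0.036},{"x":2.92,"y":1.87,"z":0.57,"roll":-0.036},{"x":2.85,"y":1.97,"z":0.57,"roll":-0.036},{"x":2.78,"y":2.07,"z":0.57,"roll":-0.036},{"x":2.7,"y":2.17,"z":0.57,"roll":-0.036},{"x":0},{"x":0}]'

```text
validation failed for argument at $.co...
```

Run:
```python
from h import *
s,T=view('wrist'); save(s,'w1.png')
P=np.array([.4986,.4057,.066]); print(proj(P,s,T), proj([.4986,.4057,.05],s,T)); print(ctrl.get_obs()['tool_pos'],ctrl.get_obs()['orientation'])
```

```text
[[ 454.19945094 -281.07431517]] [[ 444.28102097 -260.31203404]]
[0.23638601 0.63222623 0.2265575 ] [ 1.79997753e+02 -1.32176663e-03 -2.04996283e+01]
```

View pics/w1.png

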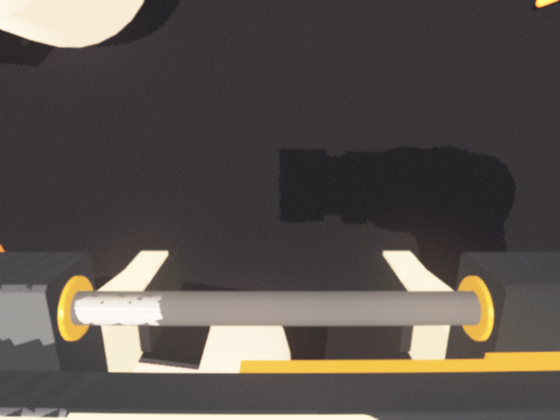

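Request:
jog_arm --commands '[{"x":3.25,"y":1.2,"z":0.57,"roll":-0.036},{"x":3.2,"y":1.32,"z":0.57,"roll":-0.036},{"x":3.15,"y":1.43,"z":0.57,"roll":-0.036},{"x":3.1,"y":1.54,"z":0.57,"roll":-0.036},{"x":3.04,"y":1.65,"z":0.57,"roll":-0.036},{"x":2.98,"y":1.76,"z":0.57,"roll":-0.036},{"x":2.92,"y":1.87,"z":0.57,"roll":-0.036},{"x":2.85,"y":1.97,"z":0.57,"roll":-0.036},{"x":2.78,"y":2.07,"z":0.57,"roll":-0.036},{"x":2.7,"y":2.17,"z":0.57,"roll":-0.036},{"x":0,"y":0,"z":0,"roll":0},{"x":0,"y":0,"z":0,"roll":0}]'

```text
clock: 3.2
tool_pos: [0.4993, 0.4055, 0.1693]
orientation: [180.0, 0.0, 0.0]
force: [-0.4, 0.3, 0.7]
opening: 0.0878
```

Run:
```python
from h import *
s,T=view('wrist'); save(s,'w2.png')
P=np.array([.4986,.4057,.066]); print(proj(P,s,T), proj([.4986,.4057,.05],s,T)); print(ctrl.get_obs()['tool_pos'],ctrl.get_obs()['orientation'])
```

```text
[[274.28570109 208.00275153]] [[274.31881712 202.18947821]]
[0.49884757 0.40615288 0.16960029] [-1.79995012e+02 -1.82029284e-03  6.98295153e-02]
```

View pics/w2.png

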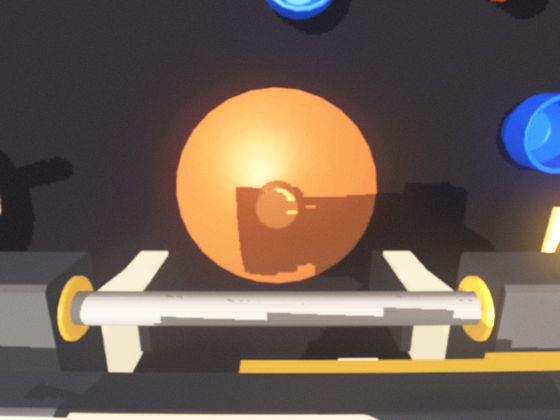

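Request:
jog_arm --commands '[{"x":0,"y":0.18,"z":2.4,"roll":0},{"x":0,"y":0,"z":3.0,"roll":0},{"x":0,"y":0,"z":3.0,"roll":0},{"x":0,"y":0,"z":2.5,"roll":0},{"x":0,"y":0,"z":1.5,"roll":0},{"x":0,"y":0,"z":0.6,"roll":0},{"x":0,"y":0,"z":0,"roll":0}]'

```text
clock: 3.95
tool_pos: [0.498, 0.4049, 0.0391]
orientation: [180.0, 0.0, 0.2]
force: [0.7, -0.6, 0.4]
opening: 0.0875
```

Request:
jog_arm --commands '[{"x":0,"y":0,"z":0,"roll":0},{"x":0,"y":0,"z":0,"roll":0},{"x":0,"y":0,"z":0,"roll":0},{"x":0,"y":0,"z":0,"roll":0},{"x":0,"y":0,"z":0,"roll":0},{"x":0,"y":0,"z":0,"roll":0},{"x":0,"y":0,"z":0,"roll":0},{"x":0,"y":0,"z":0,"roll":0}]' --gripper 0

```text
clock: 4.75
tool_pos: [0.4988, 0.4045, 0.0396]
orientation: [-180.0, -0.0, 0.1]
force: [-0.3, -0.5, 1.0]
opening: 0.0315
```

Request:
jog_arm --commands '[{"x":0,"y":0,"z":-0.8,"roll":0},{"x":0,"y":0,"z":-2,"roll":0},{"x":0,"y":0,"z":-3,"roll":0},{"x":0,"y":0,"z":-3.5,"roll":0},{"x":0,"y":0,"z":-3,"roll":0},{"x":0,"y":0,"z":-1.7,"roll":0},{"x":0,"y":0,"z":0,"roll":0},{"x":0,"y":0,"z":0,"roll":0}]'

```text
clock: 5.55
tool_pos: [0.4981, 0.404, 0.1788]
orientation: [180.0, 0.1, 0.1]
force: [-1.1, -0.7, -4.6]
opening: 0.0314
```

```bash
python3 - <<'E'
from h import *
s,T=view('wrist'); save(s,'w3.png'); s,T=view('side'); save(s,'s3.png')
E
python3 plan.py .488 -.3975 .179 0 40
```

```text
5.65 [0.4979 0.4035 0.1776] [1.7987e+02 1.3000e-01 1.1000e-01] 0.0312
{"x": -0.05, "y": 3.81, "z": -0.01, "roll": 0.0}
{"x": -0.05, "y": 3.81, "z": -0.01, "roll": 0.0}
{"x": -0.05, "y": 3.81, "z": -0.01, "roll": 0.0}
{"x": -0.05, "y": 3.81, "z": -0.01, "roll": 0.0}
{"x": -0.05, "y": 3.81, "z": -0.01, "roll": 0.0}
{"x": -0.05, "y": 3.81, "z": -0.01, "roll": 0.0}
{"x": -0.05, "y": 3.81, "z": -0.01, "roll": 0.0}
{"x": -0.05, "y": 3.81, "z": -0.01, "roll": 0.0}
{"x": -0.05, "y": 3.81, "z": -0.01, "roll": 0.0}
{"x": -0.05, "y": 3.81, "z": -0.01, "roll": 0.0}
{"x": -0.05, "y": 3.81, "z": -0.01, "roll": 0.0}
{"x": -0.05, "y": 3.81, "z": -0.01, "roll": 0.0}
{"x": -0.05, "y": 3.81, "z": -0.01, "roll": 0.0}
{"x": -0.05, "y": 3.81, "z": -0.01, "roll": 0.0}
{"x": -0.05, "y": 3.81, "z": -0.01, "roll": 0.0}
{"x": -0.05, "y": 3.81, "z": -0.01, "roll": 0.0}
{"x": -0.05, "y": 3.81, "z": -0.01, "roll": 0.0}
{"x": -0.05, "y": 3.81, "z": -0.01, "roll": 0.0}
{"x": -0.05, "y": 3.81, "z": -0.01, "roll": 0.0}
{"x": -0.05, "y": 3.81, "z": -0.01, "roll": 0.0}
{"x": -0.05, "y": 3.81, "z": -0.01, "roll": 0.0}
```

View pics/w3.png

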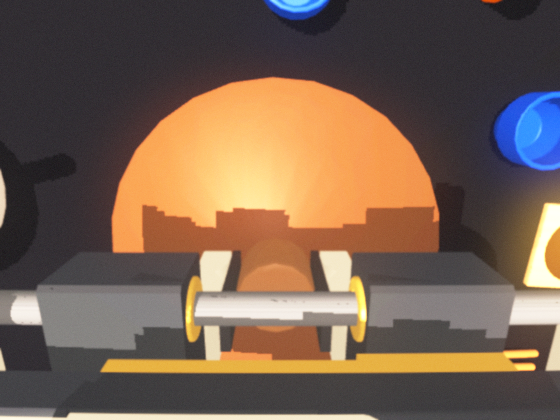

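Request:
jog_arm --commands '[{"x":0,"y":1.2,"z":0,"roll":0},{"x":0,"y":2.4,"z":0,"roll":0},{"x":-0.05,"y":3.4,"z":0,"roll":0},{"x":-0.05,"y":3.4,"z":0,"roll":0},{"x":-0.05,"y":3.4,"z":0,"roll":0},{"x":-0.05,"y":3.4,"z":0,"roll":0},{"x":-0.05,"y":3.4,"z":0,"roll":0},{"x":-0.05,"y":3.4,"z":0,"roll":0},{"x":-0.05,"y":3.4,"z":0,"roll":0},{"x":-0.05,"y":3.4,"z":0,"roll":0},{"x":-0.05,"y":3.4,"z":0,"roll":0},{"x":-0.05,"y":3.4,"z":0,"roll":0}]'

```text
clock: 6.85
tool_pos: [0.4935, 0.0264, 0.1788]
orientation: [180.0, 0.1, 0.1]
force: [1.4, 0.3, -4.6]
opening: 0.0314
```

Request:
jog_arm --commands '[{"x":-0.05,"y":3.6,"z":0,"roll":0},{"x":-0.05,"y":3.8,"z":0,"roll":0},{"x":-0.05,"y":3.8,"z":0,"roll":0},{"x":-0.05,"y":3.8,"z":0,"roll":0},{"x":-0.05,"y":3.8,"z":0,"roll":0},{"x":-0.05,"y":3.8,"z":0,"roll":0},{"x":-0.05,"y":3.8,"z":0,"roll":0},{"x":-0.05,"y":3.8,"z":0,"roll":0},{"x":-0.05,"y":3.8,"z":0,"roll":0},{"x":-0.05,"y":3.8,"z":0,"roll":0},{"x":0,"y":2.9,"z":0,"roll":0},{"x":0,"y":1.6,"z":0,"roll":0}]'

```text
clock: 8.05
tool_pos: [0.4891, -0.3967, 0.178]
orientation: [-180.0, 0.1, 0.0]
force: [-0.3, 0.2, -4.6]
opening: 0.0312
```

Request:
jog_arm --commands '[{"x":0,"y":0,"z":0,"roll":0},{"x":0,"y":0,"z":0,"roll":0},{"x":0,"y":0,"z":0,"roll":0}]'

```text
clock: 8.35
tool_pos: [0.4903, -0.3938, 0.1793]
orientation: [-180.0, 0.0, 0.2]
force: [0.5, -1.1, -4.2]
opening: 0.0313
```

```bash
python3 - <<'E'
from h import *
s,T=view('wrist'); save(s,'w4.png'); s,T=view('top'); save(s,'t4.png',(340,140,520,320),3)
E
python3 plan.py .488 -.3975 .179 0 40
```

```text
8.45 [ 0.4906 -0.3937  0.1797] [-1.8e+02 -1.0e-02  1.9e-01] 0.0312
{"x": -0.26, "y": 0.38, "z": 0.07, "roll": 0.003}
```

View pics/t4.png

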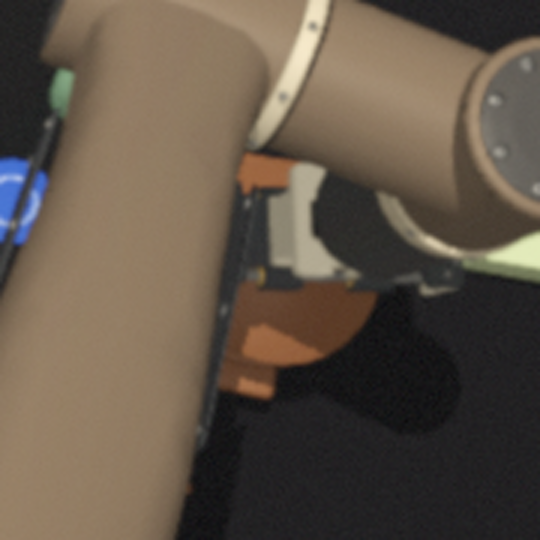

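View pics/w4.png

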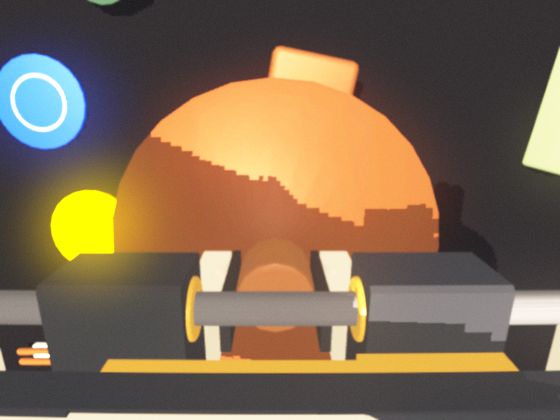

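Request:
jog_arm --commands '[{"x":-0.26,"y":0.38,"z":1.0,"roll":0},{"x":0,"y":0,"z":1.8,"roll":0},{"x":0,"y":0,"z":1.8,"roll":0},{"x":0,"y":0,"z":1.0,"roll":0},{"x":0,"y":0,"z":0.4,"roll":0},{"x":0,"y":0,"z":0,"roll":0},{"x":0,"y":0,"z":0.1,"roll":0},{"x":0,"y":0,"z":0.1,"roll":0},{"x":0,"y":0,"z":0.1,"roll":0},{"x":0,"y":0,"z":0,"roll":0}]'

```text
clock: 9.45
tool_pos: [0.488, -0.3985, 0.1168]
orientation: [180.0, -0.0, 0.1]
force: [-0.1, 0.3, -5.2]
opening: 0.0311
```

Request:
jog_arm --commands '[{"x":0,"y":0,"z":0.1,"roll":0},{"x":0,"y":0,"z":0.08,"roll":0},{"x":0,"y":0,"z":0,"roll":0}]'

```text
clock: 9.75
tool_pos: [0.4881, -0.3986, 0.1157]
orientation: [180.0, -0.0, 0.1]
force: [-1.4, 2.5, 5.5]
opening: 0.031
```

Request:
jog_arm --commands '[{"x":0,"y":0,"z":0,"roll":0},{"x":0,"y":0,"z":0,"roll":0},{"x":0,"y":0,"z":0,"roll":0},{"x":0,"y":0,"z":0,"roll":0},{"x":0,"y":0,"z":-1.5,"roll":0},{"x":0,"y":0,"z":-3,"roll":0},{"x":0,"y":0,"z":-3,"roll":0},{"x":0,"y":0,"z":-2,"roll":0}]' --gripper 8

```text
clock: 10.55
tool_pos: [0.4885, -0.399, 0.212]
orientation: [179.9, -0.1, 0.1]
force: [-0.1, -0.5, -0.8]
opening: 0.0796
```

```bash
python3 - <<'E'
from h import *
s,T=view('wrist'); 
for c in ((.488,-.398),):
  for P in (rings([(.086,.085)]),rings([(.016,.141)])):
    q=proj(P+[*c,0],s,T); cv2.polylines(s['image'],[np.round(q*8).astype(np.int32)],True,(0,255,0),1,cv2.LINE_AA,3)
save(s,'w5.png')
E
python3 plan.py .5608 -.0635 .12 0 45
```

```text
10.6 [ 0.4896 -0.3998  0.2153] [ 1.7978e+02 -3.1000e-01  1.6000e-01] 0.0797
{"x": 0.9, "y": -4.2, "z": 1.19, "roll": 0.0}
{"x": 0.9, "y": -4.2, "z": 1.19, "roll": 0.0}
{"x": 0.9, "y": -4.2, "z": 1.19, "roll": 0.0}
{"x": 0.9, "y": -4.2, "z": 1.19, "roll": 0.0}
{"x": 0.9, "y": -4.2, "z": 1.19, "roll": 0.0}
{"x": 0.89, "y": -4.2, "z": 1.19, "roll": 0.0}
{"x": 0.89, "y": -4.2, "z": 1.19, "roll": 0.0}
{"x": 0.89, "y": -4.2, "z": 1.19, "roll": 0.0}
```

View pics/w5.png

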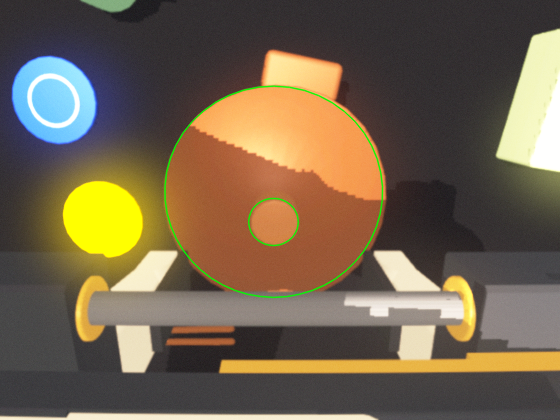

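Request:
jog_arm --commands '[{"x":0.4,"y":-2.0,"z":0,"roll":0},{"x":0.95,"y":-4.2,"z":0.5,"roll":0},{"x":0.95,"y":-4.2,"z":1.2,"roll":0},{"x":0.9,"y":-4.2,"z":1.2,"roll":0},{"x":0.9,"y":-4.2,"z":1.2,"roll":0},{"x":0.9,"y":-4.2,"z":1.2,"roll":0},{"x":0.9,"y":-4.2,"z":1.2,"roll":0},{"x":0.9,"y":-4.2,"z":1.2,"roll":0},{"x":0.3,"y":-2.2,"z":1.2,"roll":0},{"x":0,"y":0,"z":0.3,"roll":0},{"x":0,"y":0,"z":0,"roll":0},{"x":0,"y":0,"z":0,"roll":0}]' --gripper 8.7

```text
clock: 11.8
tool_pos: [0.5582, -0.0629, 0.118]
orientation: [180.0, -0.0, 0.1]
force: [-0.2, 0.1, 0.3]
opening: 0.0872
```

```bash
cat > wl.py <<'E'
from h import *
import sys
# wl.py out x y r z [r z ...]
s,T=view('wrist'); a=list(map(float,sys.argv[2:]))
o=ctrl.get_obs(); print(round(o['clock'],2),o['tool_pos'].round(4),o['orientation'].round(2))
for r,z in zip(a[2::2],a[3::2]):
    q=proj(rings([(r,z)])+[a[0],a[1],0],s,T); cv2.polylines(s['image'],[np.round(q*8).astype(np.int32)],True,(0,255,0),1,cv2.LINE_AA,3)
save(s,sys.argv[1])
E
python3 wl.py w6.png .5608 -.0635 .03 .048 .026 .048
```

```text
11.85 [ 0.5583 -0.0631  0.1182] [ 1.8e+02 -4.0e-02  8.0e-02]
```

View pics/w6.png

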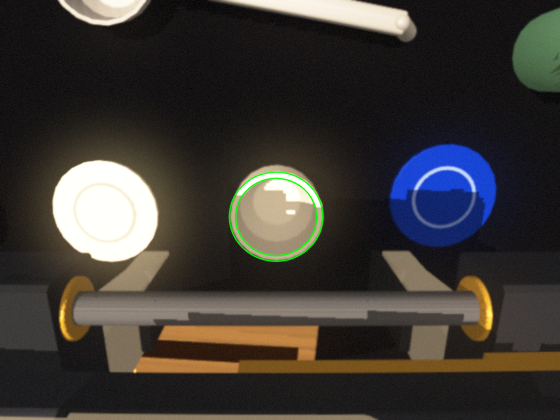

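Run:
```python
from h import *
s,T=view('wrist')
for q in ['bowl_white','coaster_white','coaster_blue']:
    for r in ctrl.regions_of('wrist',q):
        print(q,r['confidence'],np.array(r['position'])*[560,420],fitround(r['mask'],PROF[q.split('_')[0]],s,T))
save(s,'w7.png',(200,140,350,280),4)
```

```text
bowl_white 0.86 [274.68  211.092] (array([ 0.56088   , -0.06393315]), 0.9709957776163956)
coaster_white 0.58 [101.584 210.084] (array([0.55107512, 0.0670268 ]), 0.984507206666819)
coaster_blue 0.83 [441.616 194.586] (array([ 0.56362044, -0.18997157]), 0.9844415140432495)
```

View pics/w7.png

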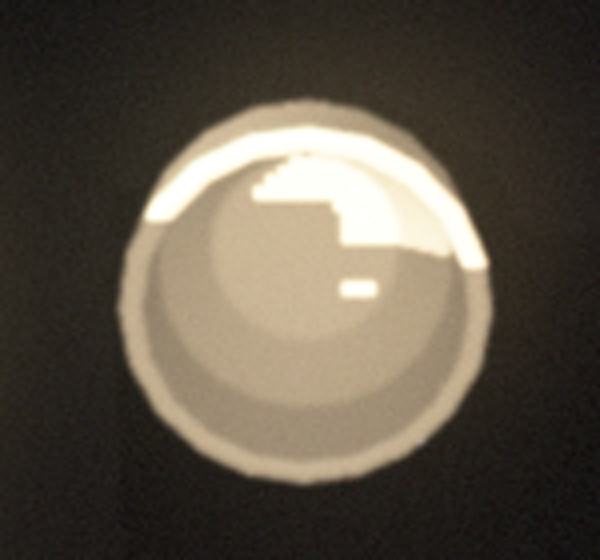

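Request:
jog_arm --commands '[{"x":0.25,"y":0.07,"z":1.2,"roll":0},{"x":0,"y":0,"z":2.5,"roll":0},{"x":0,"y":0,"z":2.5,"roll":0},{"x":0,"y":0,"z":2.2,"roll":0},{"x":0,"y":0,"z":1.2,"roll":0},{"x":0,"y":0,"z":0.5,"roll":0},{"x":0,"y":0,"z":0,"roll":0}]'

```text
clock: 12.75
tool_pos: [0.5605, -0.0632, 0.0162]
orientation: [180.0, 0.1, 0.1]
force: [-0.3, 0.3, -0.7]
opening: 0.087
```

Request:
jog_arm --commands '[{"x":0,"y":0,"z":0,"roll":0},{"x":0,"y":0,"z":0,"roll":0},{"x":0,"y":0,"z":0,"roll":0},{"x":0,"y":0,"z":0,"roll":0},{"x":0,"y":0,"z":0,"roll":0},{"x":0,"y":0,"z":0,"roll":0}]' --gripper 4

```text
clock: 13.35
tool_pos: [0.561, -0.063, 0.0173]
orientation: [180.0, -0.0, 0.1]
force: [-2.4, 0.2, 5.7]
opening: 0.0585
```

Request:
jog_arm --commands '[{"x":0,"y":0,"z":-0.6,"roll":0},{"x":0,"y":0,"z":-1.5,"roll":0},{"x":0,"y":0,"z":-2,"roll":0},{"x":0,"y":0,"z":-1.5,"roll":0},{"x":0,"y":-1.0,"z":-0.4,"roll":0},{"x":-0.2,"y":-2.5,"z":0,"roll":0},{"x":-0.3,"y":-3.0,"z":0,"roll":0},{"x":-0.3,"y":-3.0,"z":0,"roll":0},{"x":-0.2,"y":-2.5,"z":0,"roll":0},{"x":0,"y":-1.0,"z":0,"roll":0},{"x":0,"y":0,"z":0,"roll":0},{"x":0,"y":0,"z":0,"roll":0}]'

```text
clock: 14.55
tool_pos: [0.55, 0.0669, 0.0763]
orientation: [180.0, 0.1, 0.2]
force: [-1.0, 0.2, -1.8]
opening: 0.0584
```

```bash
python3 wl.py w8.png .551 .067 .04 .005 .024 .005; python3 -c "
from h import *
s,T=view('side');save(s,'s8.png',(200,150,400,320),4)"; python3 plan.py .551 .067 .077 0
```

```text
14.6 [0.55   0.0665 0.0764] [1.7998e+02 5.0000e-02 1.1000e-01]
14.65 [0.5501 0.0663 0.0765] [1.7998e+02 4.0000e-02 8.0000e-02] 0.058
{"x": 0.09, "y": -0.07, "z": -0.05, "roll": 0.001}
```

View pics/w8.png

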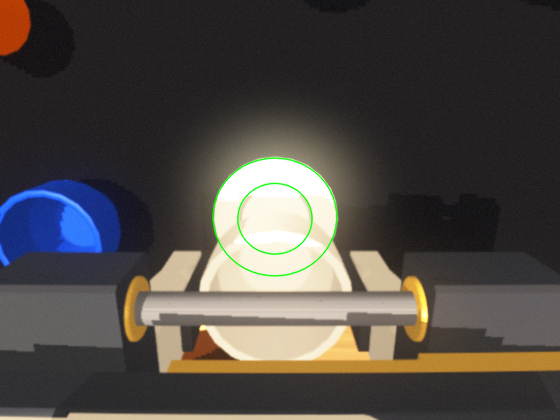

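View pics/s8.png

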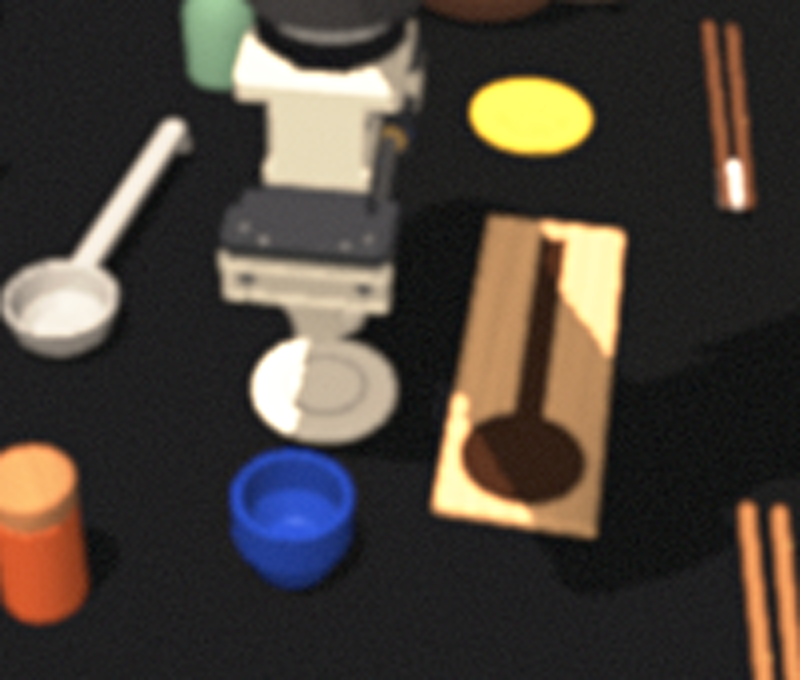

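Request:
jog_arm --commands '[{"x":0.09,"y":-0.07,"z":0.8,"roll":0},{"x":0,"y":0,"z":1.6,"roll":0},{"x":0,"y":0,"z":1.6,"roll":0},{"x":0,"y":0,"z":0.9,"roll":0},{"x":0,"y":0,"z":0.3,"roll":0},{"x":0,"y":0,"z":0.1,"roll":0},{"x":0,"y":0,"z":0,"roll":0}]'

```text
clock: 15.35
tool_pos: [0.5516, 0.0677, 0.0241]
orientation: [-180.0, -0.0, 0.1]
force: [-0.1, 0.1, -1.2]
opening: 0.0582
```

Request:
jog_arm --commands '[{"x":0,"y":0,"z":0.1,"roll":0},{"x":0,"y":0,"z":0.05,"roll":0},{"x":0,"y":0,"z":0,"roll":0}]'

```text
clock: 15.65
tool_pos: [0.5514, 0.0678, 0.0225]
orientation: [-180.0, -0.0, 0.1]
force: [-0.2, 0.8, -1.7]
opening: 0.0579
```

Request:
jog_arm --commands '[{"x":0,"y":0,"z":0.1,"roll":0},{"x":0,"y":0,"z":0,"roll":0}]'

```text
clock: 15.85
tool_pos: [0.5515, 0.0678, 0.0223]
orientation: [-180.0, -0.0, 0.2]
force: [-3.3, 0.4, 7.2]
opening: 0.0583
```

Contact. Release, rise.

Request:
jog_arm --commands '[{"x":0,"y":0,"z":0,"roll":0},{"x":0,"y":0,"z":0,"roll":0},{"x":0,"y":0,"z":0,"roll":0},{"x":0,"y":0,"z":0,"roll":0},{"x":0,"y":0,"z":0,"roll":0},{"x":0,"y":0,"z":-1.0,"roll":0},{"x":0,"y":0,"z":-2.5,"roll":0},{"x":0,"y":0,"z":-3,"roll":0},{"x":0,"y":0,"z":-2.5,"roll":0},{"x":0,"y":0,"z":-0.7,"roll":0},{"x":0,"y":0,"z":0,"roll":0}]' --gripper 8.7

```text
clock: 16.95
tool_pos: [0.552, 0.068, 0.12]
orientation: [-179.9, -0.2, 0.1]
force: [-0.6, -0.6, -1.2]
opening: 0.0871
```

```bash
python3 wl.py w9.png .551 .067 .04 .005 .03 .053;  python3 plan.py .551 .1904 .119 0 30
```

```text
17.0 [0.5512 0.0678 0.1187] [-1.7996e+02 -5.0000e-02  1.2000e-01]
17.0 [0.5512 0.0678 0.1187] [-1.7996e+02 -5.0000e-02  1.2000e-01] 0.0869
{"x": 0.0, "y": -2.45, "z": -0.01, "roll": 0.0}
{"x": -0.0, "y": -2.45, "z": -0.01, "roll": 0.0}
{"x": -0.0, "y": -2.45, "z": -0.01, "roll": 0.0}
{"x": -0.0, "y": -2.45, "z": -0.01, "roll": 0.0}
{"x": -0.0, "y": -2.45, "z": -0.01, "roll": 0.0}
```

View pics/w9.png

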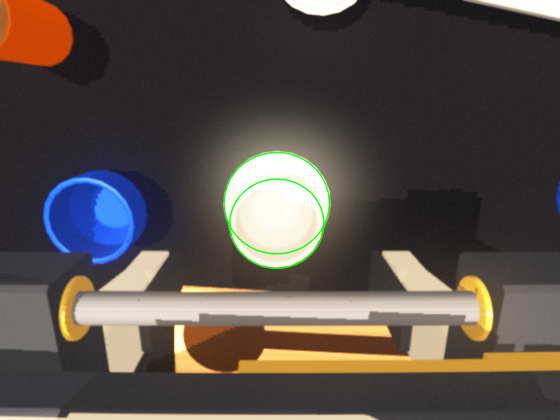

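Request:
jog_arm --commands '[{"x":0,"y":-1.2,"z":0,"roll":0},{"x":0,"y":-2.5,"z":0,"roll":0},{"x":0,"y":-2.5,"z":0,"roll":0},{"x":0,"y":-2.5,"z":0,"roll":0},{"x":0,"y":-2.3,"z":0,"roll":0},{"x":0,"y":-1.2,"z":0,"roll":0},{"x":0,"y":0,"z":0,"roll":0},{"x":0,"y":0,"z":0,"roll":0}]'

```text
clock: 17.8
tool_pos: [0.5505, 0.1895, 0.1174]
orientation: [179.9, 0.1, 0.2]
force: [-0.1, -0.3, -0.6]
opening: 0.0872
```

```bash
python3 wl.py w10.png .551 .1904 .03 .048 .026 .048;python3 - <<'E'
from h import *
s,T=view('wrist')
for q in ['bowl_blue']:
    for r in ctrl.regions_of('wrist',q):
        print(q,r['confidence'],np.array(r['position'])*[560,420],fitround(r['mask'],PROF[q.split('_')[0]],s,T))
E
python3 plan.py .551 .1904 .017 0
```

```text
17.85 [0.5506 0.1891 0.1176] [1.7996e+02 6.0000e-02 1.2000e-01]
bowl_blue 0.9 [275.8   219.408] (array([0.5508275 , 0.18972162]), 0.9714726776174564)
bowl_blue 0.66 [ 5.488 47.712] (array([0.65490148, 0.35024133]), 0.054362725124959176)
17.95 [0.5508 0.1889 0.118 ] [1.7998e+02 3.0000e-02 8.0000e-02] 0.0872
{"x": 0.01, "y": -0.05, "z": 3.37, "roll": 0.0}
{"x": 0.01, "y": -0.05, "z": 3.37, "roll": 0.0}
{"x": 0.01, "y": -0.05, "z": 3.37, "roll": 0.0}
```

View pics/w10.png

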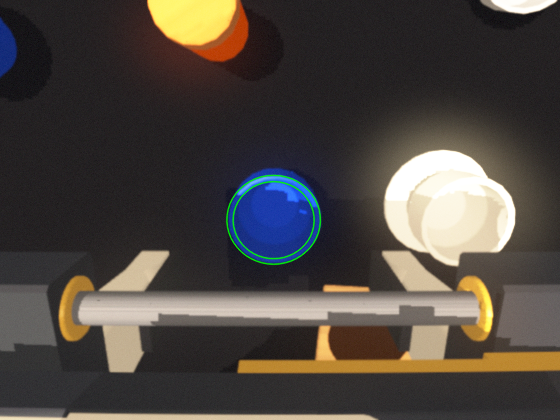

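Request:
jog_arm --commands '[{"x":0,"y":-0.1,"z":1.2,"roll":0},{"x":0,"y":0,"z":2.5,"roll":0},{"x":0,"y":0,"z":2.5,"roll":0},{"x":0,"y":0,"z":2.2,"roll":0},{"x":0,"y":0,"z":1.2,"roll":0},{"x":0,"y":0,"z":0.5,"roll":0},{"x":0,"y":0,"z":0,"roll":0}]'

```text
clock: 18.65
tool_pos: [0.5509, 0.1904, 0.0168]
orientation: [180.0, 0.0, 0.1]
force: [-0.2, -0.3, 0.4]
opening: 0.0872
```

Request:
jog_arm --commands '[{"x":0,"y":0,"z":0,"roll":0},{"x":0,"y":0,"z":0,"roll":0},{"x":0,"y":0,"z":0,"roll":0},{"x":0,"y":0,"z":0,"roll":0},{"x":0,"y":0,"z":0,"roll":0},{"x":0,"y":0,"z":0,"roll":0}]' --gripper 4

```text
clock: 19.25
tool_pos: [0.5513, 0.1908, 0.0179]
orientation: [-180.0, -0.0, 0.1]
force: [-1.4, 0.1, 6.5]
opening: 0.0599
```

Request:
jog_arm --commands '[{"x":0,"y":0,"z":-0.6,"roll":0},{"x":0,"y":0,"z":-2,"roll":0},{"x":0,"y":0,"z":-2.8,"roll":0},{"x":0,"y":0,"z":-2.8,"roll":0},{"x":0,"y":0,"z":-1.5,"roll":0},{"x":0,"y":0,"z":-0.3,"roll":0},{"x":0,"y":0,"z":0,"roll":0}]'

```text
clock: 19.95
tool_pos: [0.5508, 0.1907, 0.1173]
orientation: [-180.0, -0.0, 0.1]
force: [0.1, 0.5, -2.3]
opening: 0.0602
```

```bash
python3 wl.py w11.png .551 .1904 .03 .048 .026 .048
python3 plan.py .5635 -.1898 .116 0 36 | head -3
```

```text
20.0 [0.5504 0.1905 0.1165] [1.7999e+02 6.0000e-02 1.1000e-01]
20.0 [0.5504 0.1905 0.1165] [1.7999e+02 6.0000e-02 1.1000e-01] 0.0598
{"x": 0.11, "y": 3.46, "z": 0.0, "roll": 0.0}
{"x": 0.11, "y": 3.46, "z": 0.0, "roll": 0.0}
```

View pics/w11.png

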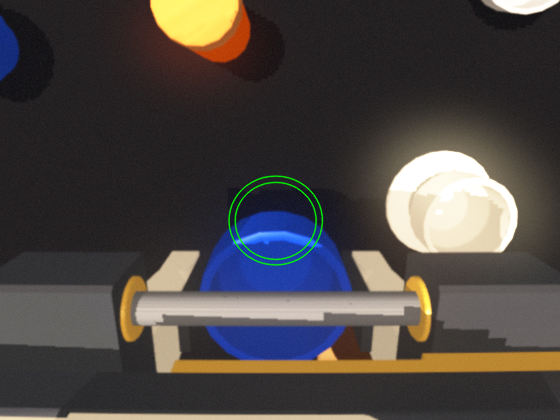

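Request:
jog_arm --commands '[{"x":0,"y":1.4,"z":0,"roll":0},{"x":0.1,"y":2.8,"z":0,"roll":0},{"x":0.15,"y":3.7,"z":0,"roll":0},{"x":0.15,"y":3.7,"z":0,"roll":0},{"x":0.15,"y":3.7,"z":0,"roll":0},{"x":0.15,"y":3.7,"z":0,"roll":0},{"x":0.15,"y":3.7,"z":0,"roll":0},{"x":0.15,"y":3.7,"z":0,"roll":0},{"x":0.15,"y":3.7,"z":0,"roll":0},{"x":0.15,"y":3.7,"z":0,"roll":0},{"x":0,"y":2.8,"z":0,"roll":0},{"x":0,"y":1.4,"z":0,"roll":0}]'

```text
clock: 21.2
tool_pos: [0.5634, -0.1919, 0.1157]
orientation: [-180.0, 0.2, -0.0]
force: [-0.1, 0.1, -2.0]
opening: 0.0597
```

Request:
jog_arm --commands '[{"x":0,"y":0,"z":0.8,"roll":0},{"x":0,"y":0,"z":1.6,"roll":0},{"x":0,"y":0,"z":1.6,"roll":0},{"x":0,"y":0,"z":0,"roll":0},{"x":0,"y":0,"z":0,"roll":0}]'

```text
clock: 21.7
tool_pos: [0.5645, -0.1887, 0.0768]
orientation: [180.0, 0.1, 0.2]
force: [0.0, 0.5, -1.6]
opening: 0.06
```

```bash
python3 wl.py w12.png .5635 -.1898 .04 .005 .024 .005
python3 plan.py .5635 -.1898 .024 0 36 | head -3
```

```text
21.75 [ 0.565  -0.1888  0.0774] [1.7999e+02 1.0000e-02 1.8000e-01]
21.75 [ 0.565  -0.1888  0.0774] [1.7999e+02 1.0000e-02 1.8000e-01] 0.0598
{"x": -0.08, "y": 0.05, "z": 2.67, "roll": 0.002}
{"x": -0.08, "y": 0.05, "z": 2.67, "roll": 0.002}
```

View pics/w12.png

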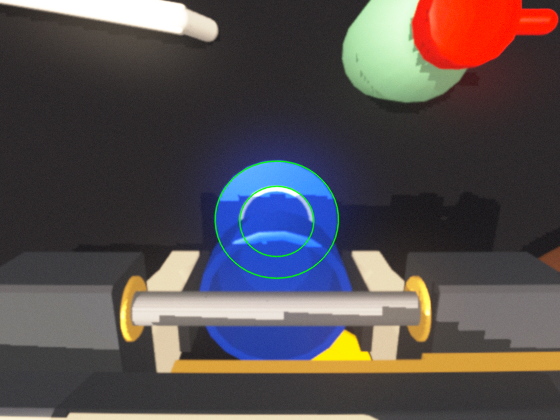

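Request:
jog_arm --commands '[{"x":-0.13,"y":0.1,"z":0.8,"roll":0},{"x":0,"y":0,"z":1.6,"roll":0},{"x":0,"y":0,"z":1.6,"roll":0},{"x":0,"y":0,"z":0.9,"roll":0},{"x":0,"y":0,"z":0.35,"roll":0},{"x":0,"y":0,"z":0.1,"roll":0},{"x":0,"y":0,"z":0.08,"roll":0},{"x":0,"y":0,"z":0,"roll":0}]'

```text
clock: 22.55
tool_pos: [0.5639, -0.1903, 0.0235]
orientation: [180.0, -0.1, 0.1]
force: [-0.0, -0.4, -2.1]
opening: 0.06
```

Request:
jog_arm --commands '[{"x":0,"y":0,"z":0.1,"roll":0},{"x":0,"y":0,"z":0.06,"roll":0},{"x":0,"y":0,"z":0,"roll":0}]'

```text
clock: 22.85
tool_pos: [0.5641, -0.1903, 0.0229]
orientation: [180.0, -0.1, 0.2]
force: [-3.5, 1.6, 7.8]
opening: 0.0596
```

Request:
jog_arm --commands '[{"x":0,"y":0,"z":0,"roll":0},{"x":0,"y":0,"z":0,"roll":0},{"x":0,"y":0,"z":0,"roll":0},{"x":0,"y":0,"z":0,"roll":0},{"x":0,"y":0,"z":0,"roll":0},{"x":0,"y":0,"z":-1.0,"roll":0},{"x":0,"y":0,"z":-2.5,"roll":0},{"x":0,"y":0,"z":-3,"roll":0},{"x":0,"y":0,"z":-3,"roll":0},{"x":0,"y":0,"z":-1.7,"roll":0},{"x":0,"y":0,"z":0,"roll":0}]' --gripper 8.7

```text
clock: 23.95
tool_pos: [0.5655, -0.1906, 0.1373]
orientation: [180.0, -0.3, 0.2]
force: [1.2, 0.8, 0.9]
opening: 0.0872
```

```bash
python3 wl.py w13.png .5635 -.1898 .04 .005 .03 .053;  python3 plan.py .695 -.0405 .15 -100.2 30; python3 -c "
from h import *
print(ctrl.get_obs()['joint_pos'])"
```

```text
24.0 [ 0.5644 -0.1903  0.1354] [ 1.7999e+02 -2.0000e-01  1.3000e-01]
24.0 [ 0.5644 -0.1903  0.1354] [ 1.7999e+02 -2.0000e-01  1.3000e-01] 0.0873
{"x": 1.01, "y": -1.15, "z": -0.11, "roll": 0.135}
{"x": 0.84, "y": -1.28, "z": -0.11, "roll": 0.135}
{"x": 0.66, "y": -1.38, "z": -0.11, "roll": 0.135}
{"x": 0.47, "y": -1.45, "z": -0.11, "roll": 0.135}
{"x": 0.27, "y": -1.5, "z": -0.11, "roll": 0.135}
{"x": 0.07, "y": -1.53, "z": -0.11, "roll": 0.135}
{"x": -0.14, "y": -1.52, "z": -0.11, "roll": 0.135}
{"x": -0.34, "y": -1.49, "z": -0.11, "roll": 0.135}
{"x": -0.54, "y": -1.43, "z": -0.11, "roll": 0.135}
{"x": -0.72, "y": -1.35, "z": -0.11, "roll": 0.135}
{"x": -0.9, "y": -1.24, "z": -0.11, "roll": 0.135}
{"x": -1.06, "y": -1.11, "z": -0.11, "roll": 0.135}
{"x": -1.2, "y": -0.95, "z": -0.11, "roll": 0.135}
[ 1.53195099e-01  1.72730481e+01 -1.68122806e+01  8.34640426e-03
 -5.57149811e+01  8.99711003e+01]
```

View pics/w13.png

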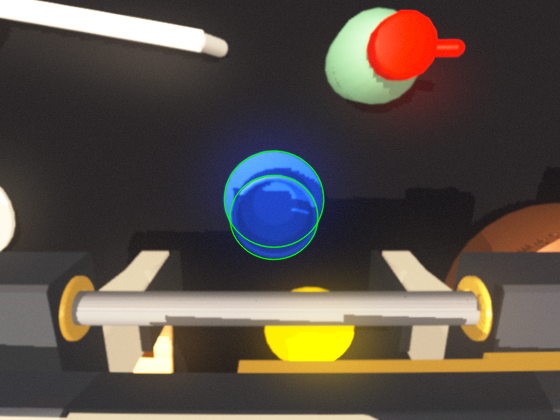

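Request:
jog_arm --commands '[{"x":1.01,"y":-1.15,"z":-0.1,"roll":0.135},{"x":0.84,"y":-1.28,"z":-0.1,"roll":0.135},{"x":0.66,"y":-1.38,"z":-0.1,"roll":0.135},{"x":0.47,"y":-1.45,"z":-0.1,"roll":0.135},{"x":0.27,"y":-1.5,"z":-0.1,"roll":0.135},{"x":0.07,"y":-1.53,"z":-0.1,"roll":0.135},{"x":-0.14,"y":-1.52,"z":-0.1,"roll":0.135},{"x":-0.34,"y":-1.49,"z":-0.1,"roll":0.135},{"x":-0.54,"y":-1.43,"z":-0.1,"roll":0.135},{"x":-0.72,"y":-1.35,"z":-0.1,"roll":0.135},{"x":-0.9,"y":-1.24,"z":-0.1,"roll":0.135},{"x":-1.06,"y":-1.11,"z":-0.1,"roll":0.135}]'

```text
clock: 25.2
tool_pos: [0.6839, -0.0516, 0.1443]
orientation: [179.9, -0.0, -93.0]
force: [0.2, -0.9, -0.1]
opening: 0.087
```

Request:
jog_arm --commands '[{"x":-1.2,"y":-0.95,"z":-0.1,"roll":0.135},{"x":0,"y":0,"z":0,"roll":0},{"x":0,"y":0,"z":0,"roll":0},{"x":0,"y":0,"z":0,"roll":0}]'

```text
clock: 25.6
tool_pos: [0.6936, -0.0409, 0.1458]
orientation: [179.9, -0.0, -100.3]
force: [0.1, 0.5, -0.7]
opening: 0.0873
```

```bash
cat > wlad.py <<'E'
from g import *
import sys
v=list(map(float,sys.argv[2:6]))
s,T=view('wrist'); 
for p in ladle_sil(v[:3],v[3]):
    q=proj(p,s,T); 
    for part in ([q[:60],q[60:]] if len(q)>10 else [q]): cv2.polylines(s['image'],[np.round(part*8).astype(np.int32)],True,(0,255,0),1,cv2.LINE_AA,3)
save(s,sys.argv[1])
E
python3 wlad.py w14.png .695 -.0405 1.392 0; python3 plan.py .695 -.0405 .018 -100.2 30
```

```text
25.65 [ 0.6936 -0.041   0.146 ] [ 1.7995e+02 -2.0000e-02 -1.0035e+02] 0.0868
{"x": -0.02, "y": -0.02, "z": 2.56, "roll": -0.001}
{"x": -0.02, "y": -0.02, "z": 2.56, "roll": -0.001}
{"x": -0.02, "y": -0.02, "z": 2.56, "roll": -0.001}
{"x": -0.02, "y": -0.02, "z": 2.56, "roll": -0.001}
{"x": -0.02, "y": -0.02, "z": 2.56, "roll": -0.001}
```

View pics/w14.png

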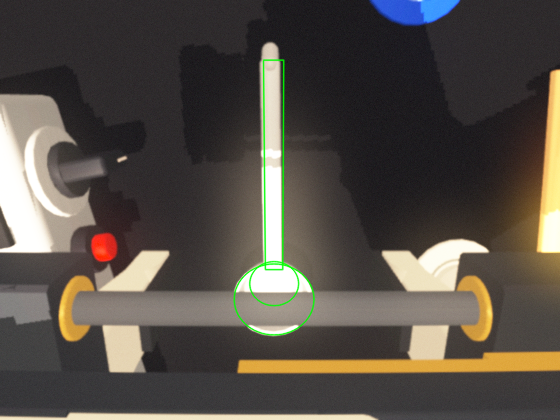

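Request:
jog_arm --commands '[{"x":-0.1,"y":-0.15,"z":1.2,"roll":0},{"x":0,"y":0,"z":2.8,"roll":0},{"x":0,"y":0,"z":2.8,"roll":0},{"x":0,"y":0,"z":2.5,"roll":0},{"x":0,"y":0,"z":2,"roll":0},{"x":0,"y":0,"z":1.1,"roll":0},{"x":0,"y":0,"z":0.4,"roll":0},{"x":0,"y":0,"z":0,"roll":0}]' --gripper 4.5

```text
clock: 26.45
tool_pos: [0.6959, -0.0399, 0.0181]
orientation: [180.0, -0.0, -100.4]
force: [0.3, -0.8, -0.6]
opening: 0.0453
```

Request:
jog_arm --commands '[{"x":0,"y":0,"z":0,"roll":0},{"x":0,"y":0,"z":0,"roll":0},{"x":0,"y":0,"z":0,"roll":0},{"x":0,"y":0,"z":0,"roll":0},{"x":0,"y":0,"z":0,"roll":0},{"x":0,"y":0,"z":0,"roll":0}]' --gripper 0

```text
clock: 27.05
tool_pos: [0.696, -0.0398, 0.0188]
orientation: [-180.0, 0.0, -100.4]
force: [-0.2, -0.6, 2.6]
opening: 0.0135
```

Request:
jog_arm --commands '[{"x":0,"y":0,"z":-0.6,"roll":0},{"x":0,"y":0,"z":-2,"roll":0},{"x":0,"y":0,"z":-2.8,"roll":0},{"x":0,"y":0,"z":-2.8,"roll":0},{"x":0,"y":0,"z":-2.0,"roll":0},{"x":0,"y":0,"z":-0.8,"roll":0},{"x":0,"y":0,"z":0,"roll":0},{"x":0,"y":0,"z":0,"roll":0}]'

```text
clock: 27.85
tool_pos: [0.6952, -0.0397, 0.1271]
orientation: [179.9, -0.0, -100.4]
force: [-0.4, -0.7, -1.5]
opening: 0.0133
```

```bash
python3 wlad.py w15.png .695 -.0405 1.392 .11; python3 -c "
from h import *
s,T=view('side');save(s,'s15.png')"; python3 plan.py .4317 .0268 .129 -93.4 27
```

```text
27.95 [ 0.695  -0.0398  0.1266] [ 1.7985e+02 -4.0000e-02 -1.0044e+02] 0.0132
{"x": -0.16, "y": 2.46, "z": -0.02, "roll": -0.011}
{"x": -0.19, "y": 2.46, "z": -0.02, "roll": -0.011}
{"x": -0.22, "y": 2.46, "z": -0.02, "roll": -0.011}
{"x": -0.24, "y": 2.46, "z": -0.02, "roll": -0.011}
{"x": -0.27, "y": 2.45, "z": -0.02, "roll": -0.011}
{"x": -0.3, "y": 2.45, "z": -0.02, "roll": -0.011}
{"x": -0.33, "y": 2.45, "z": -0.02, "roll": -0.011}
{"x": -0.35, "y": 2.44, "z": -0.02, "roll": -0.011}
{"x": -0.38, "y": 2.44, "z": -0.02, "roll": -0.011}
{"x": -0.41, "y": 2.43, "z": -0.02, "roll": -0.011}
{"x": -0.44, "y": 2.43, "z": -0.02, "roll": -0.011}
```

View pics/w15.png

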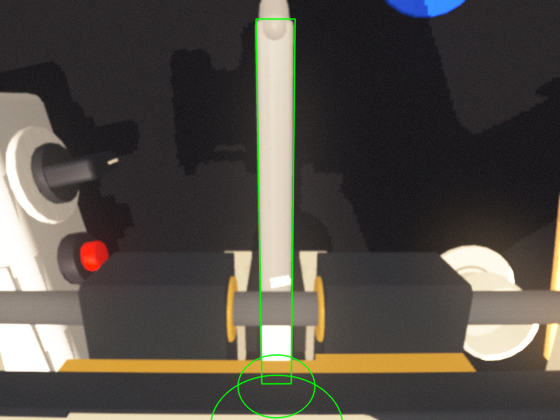

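View pics/s15.png

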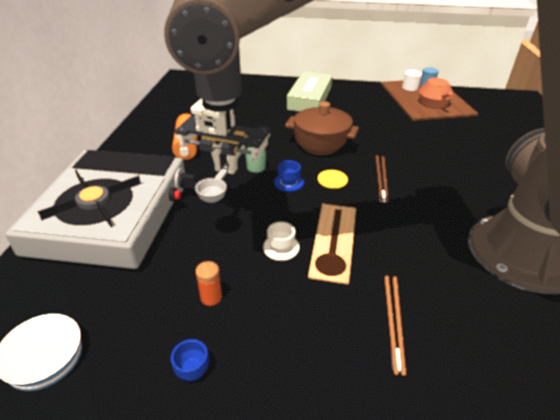

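Request:
jog_arm --commands '[{"x":-0.1,"y":1.2,"z":0,"roll":-0.011},{"x":-0.19,"y":2.46,"z":0,"roll":-0.011},{"x":-0.22,"y":2.46,"z":0,"roll":-0.011},{"x":-0.24,"y":2.46,"z":0,"roll":-0.011},{"x":-0.27,"y":2.45,"z":0,"roll":-0.011},{"x":-0.3,"y":2.45,"z":0,"roll":-0.011},{"x":-0.33,"y":2.45,"z":0,"roll":-0.011},{"x":-0.35,"y":2.44,"z":0,"roll":-0.011},{"x":-0.38,"y":2.44,"z":0,"roll":-0.011},{"x":-0.41,"y":2.43,"z":0,"roll":-0.011},{"x":-0.44,"y":2.43,"z":0,"roll":-0.011},{"x":-0.06,"y":1.2,"z":0,"roll":0}]'

```text
clock: 29.15
tool_pos: [0.4305, 0.0253, 0.1278]
orientation: [179.9, -0.0, -93.4]
force: [-0.0, -0.1, -1.0]
opening: 0.0133
```

Request:
jog_arm --commands '[{"x":0,"y":0,"z":1,"roll":0},{"x":0,"y":0,"z":2,"roll":0},{"x":0,"y":0,"z":2,"roll":0},{"x":0,"y":0,"z":1,"roll":0},{"x":0,"y":0,"z":0,"roll":0},{"x":0,"y":0,"z":0,"roll":0}]'

```text
clock: 29.75
tool_pos: [0.4336, 0.0254, 0.0684]
orientation: [180.0, -0.0, -93.5]
force: [0.1, -0.4, -0.6]
opening: 0.0135
```

```bash
python3 - <<'E'
from g import *
s,T=view('wrist')
q=proj(board_sil([.4293,-.0131,1.511])[0][4:][[0,1,3,2]],s,T); cv2.polylines(s['image'],[np.round(q*8).astype(np.int32)],True,(0,255,0),1,cv2.LINE_AA,3)
save(s,'w16.png'); s,T=view('side');save(s,'s16.png',(220,150,420,300),4)
E
python3 plan.py .4317 .0268 .028 -93.4 27
```

```text
29.85 [0.4339 0.0257 0.0689] [-1.7994e+02  2.0000e-02 -9.3490e+01] 0.0134
{"x": -0.05, "y": 0.11, "z": 2.05, "roll": -0.001}
{"x": -0.05, "y": 0.11, "z": 2.05, "roll": -0.001}
```

View pics/w16.png

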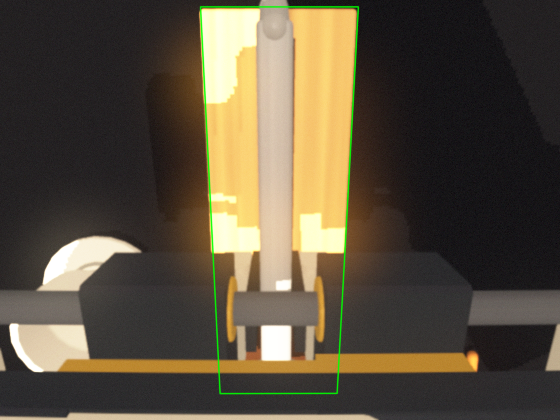

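View pics/s16.png

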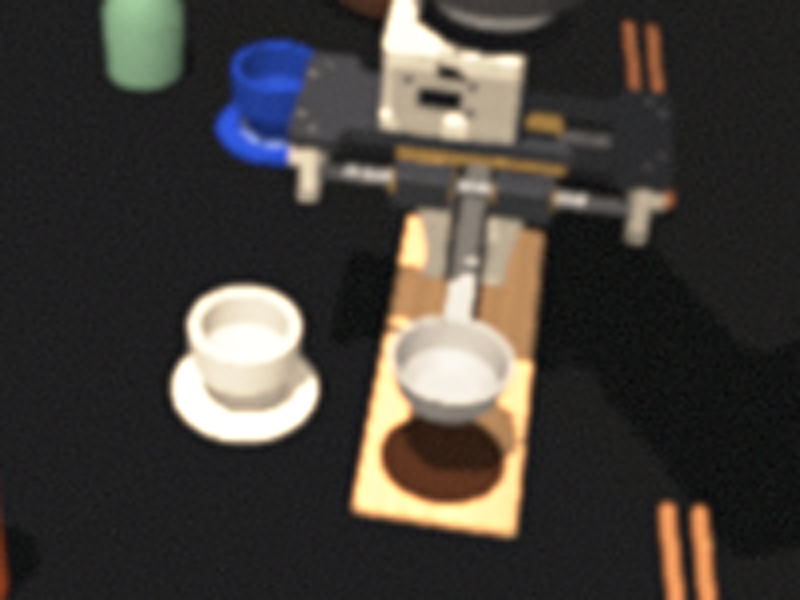

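Request:
jog_arm --commands '[{"x":-0.1,"y":0.22,"z":0.8,"roll":0},{"x":0,"y":0,"z":1.5,"roll":0},{"x":0,"y":0,"z":1.2,"roll":0},{"x":0,"y":0,"z":0.5,"roll":0},{"x":0,"y":0,"z":0.1,"roll":0},{"x":0,"y":0,"z":0.08,"roll":0},{"x":0,"y":0,"z":0,"roll":0}]'

```text
clock: 30.55
tool_pos: [0.4313, 0.0268, 0.0269]
orientation: [-180.0, 0.0, -93.5]
force: [0.3, 0.1, -1.5]
opening: 0.0137
```

Request:
jog_arm --commands '[{"x":0,"y":0,"z":0.08,"roll":0},{"x":0,"y":0,"z":0.04,"roll":0},{"x":0,"y":0,"z":0,"roll":0}]'

```text
clock: 30.85
tool_pos: [0.4317, 0.0268, 0.0265]
orientation: [-179.9, 0.0, -93.5]
force: [-3.1, 0.2, 11.8]
opening: 0.014
```

Contact. Open partly and rise.

Request:
jog_arm --commands '[{"x":0,"y":0,"z":0,"roll":0},{"x":0,"y":0,"z":0,"roll":0},{"x":0,"y":0,"z":0,"roll":0},{"x":0,"y":0,"z":0,"roll":0},{"x":0,"y":0,"z":-1,"roll":0},{"x":0,"y":0,"z":-2.5,"roll":0},{"x":0,"y":0,"z":-3,"roll":0},{"x":0,"y":0,"z":-3.5,"roll":0},{"x":0,"y":0,"z":-3.5,"roll":0},{"x":0,"y":0,"z":-3.5,"roll":0},{"x":0,"y":0,"z":-3,"roll":0},{"x":0,"y":0,"z":-1,"roll":0}]' --gripper 4.5

```text
clock: 32.05
tool_pos: [0.4322, 0.0269, 0.2394]
orientation: [-179.7, 0.1, -93.5]
force: [-0.1, 0.6, 0.0]
opening: 0.0453
```

```bash
python3 plan.py .32 .40 .3 -60 40
```

```text
32.05 [0.4322 0.0269 0.2394] [-1.797e+02  1.300e-01 -9.347e+01] 0.0453
{"x": -3.66, "y": 1.35, "z": -0.61, "roll": -0.058}
{"x": -3.73, "y": 1.13, "z": -0.61, "roll": -0.058}
{"x": -3.79, "y": 0.91, "z": -0.61, "roll": -0.058}
{"x": -3.83, "y": 0.69, "z": -0.61, "roll": -0.058}
{"x": -3.87, "y": 0.46, "z": -0.61, "roll": -0.058}
{"x": -3.89, "y": 0.24, "z": -0.61, "roll": -0.058}
{"x": -3.9, "y": 0.01, "z": -0.61, "roll": -0.058}
{"x": -3.89, "y": -0.22, "z": -0.61, "roll": -0.058}
{"x": -3.87, "y": -0.45, "z": -0.61, "roll": -0.058}
{"x": -3.84, "y": -0.67, "z": -0.61, "roll": -0.058}
```

Move the arm out of the way for the top camera.

Request:
jog_arm --commands '[{"x":-3.6,"y":1.3,"z":-0.6,"roll":-0.05},{"x":-3.7,"y":1.1,"z":-0.6,"roll":-0.05},{"x":-3.8,"y":0.9,"z":-0.6,"roll":-0.05},{"x":-3.8,"y":0.7,"z":-0.6,"roll":-0.05},{"x":-3.9,"y":0.5,"z":-0.6,"roll":-0.05},{"x":-3.9,"y":0.2,"z":-0.6,"roll":-0.05},{"x":-3.9,"y":0,"z":-0.6,"roll":-0.05},{"x":-3.9,"y":-0.2,"z":-0.6,"roll":-0.05},{"x":-3.9,"y":-0.4,"z":-0.6,"roll":-0.05},{"x":-3.8,"y":-0.6,"z":-0.6,"roll":-0.05},{"x":0,"y":0,"z":0,"roll":0},{"x":0,"y":0,"z":0,"roll":0}]'

```text
clock: 33.25
tool_pos: [0.3321, 0.4029, 0.2948]
orientation: [179.9, -0.1, -64.8]
force: [-0.1, -0.8, -0.0]
opening: 0.0446
```

Run:
```python
from g import *
for cam in ['top','side']:
    s,T=view(cam); s0=dict(s); im=s['image'].copy()
    for q in ['bowl_white','bowl_blue','coaster_blue','lid','soy','shaker','ladle']:
        for r in ctrl.regions_of(cam,q):
            if r['confidence']<.4: continue
            k=q.split('_')[0]; P=PROF.get(k)
            if k=='ladle': f=fitmask(r['mask'],lambda v:ladle_sil(v,.008),[.4317,.0268,1.511],s,T); o=f[0]
            else:
                if k=='bowl' and r['mask'].sum()>20: P=[(a,z+.005) for a,z in P]
                if k=='lid': P=[(a,z+.075) for a,z in P]
                o=fitround(r['mask'],P,s,T)
            print(cam,q,round(r['confidence'],2),o)
    for c,z in (((.551,.067),.053),((.5635,-.1898),.053)):
        P=rings([(.03,z)])+[*c,0]; q=proj(P,s,T); cv2.polylines(im,[np.round(q*8).astype(np.int32)],True,(0,255,0),1,cv2.LINE_AA,3)
    q=proj(rings([(.086,.085)])+[.488,-.398,0],s,T); cv2.polylines(im,[np.round(q*8).astype(np.int32)],True,(0,255,0),1,cv2.LINE_AA,3)
    s['image']=im; save(s,f'{cam}17.png'); save(s,f'{cam}17c.png',(200,120,480,320) if cam=='top' else (240,80,420,300),2.8)
print(ctrl.get_obs()['clock'],ctrl.get_obs()['tool_pos'])
```

```text
top bowl_white 0.93 (array([0.55053332, 0.06921147]), 0.8509481051660401)
top bowl_blue 0.77 (array([0.66076594, 0.38796932]), 0.8072979335424393)
top bowl_blue 0.68 (array([ 0.56418528, -0.19053357]), 0.9298145663665781)
top coaster_blue 0.94 (array([ 0.44594688, -0.22217394]), 0.9024365892718811)
top coaster_blue 0.53 (array([ 0.55410913, -0.18619112]), 0.6979458930559531)
top lid 0.79 (array([ 0.48735227, -0.39820365]), 0.9791450926107885)
top lid 0.61 (array([ 0.55541937, -0.18405665]), 0.12659511069361207)
top soy 0.98 (array([ 0.67024256, -0.25668025]), 0.9958701659953247)
top soy 0.73 (array([ 0.56549399, -0.19273773]), 0.9191950800255766)
top shaker 0.83 (array([0.67174643, 0.22943825]), 0.8522628855167981)
top ladle 0.83 [0.43041866 0.02591546 1.510753  ]
side bowl_white 0.76 (array([0.55117313, 0.0677557 ]), 0.9083298995502388)
side bowl_blue 0.73 (array([ 0.56379814, -0.18809546]), 0.9053009955051228)
side bowl_blue 0.67 (array([0.66018361, 0.39086885]), 0.9146686021863766)
side coaster_blue 0.8 (array([ 0.44807194, -0.22111238]), 0.7954677994378686)
side coaster_blue 0.71 (array([ 0.56208776, -0.18331941]), 0.765518087247925)
side lid 0.78 (array([ 0.48851045, -0.40021274]), 0.947748025173501)
side lid 0.45 (array([ 0.48931083, -0.31026317]), 1.076326023892162)
side soy 0.56 (array([ 0.66748666, -0.26290999]), 0.8865660912007444)
side shaker 0.69 (array([0.6717271 , 0.22893968]), 0.9202800672473908)
side ladle 0.87 [0.43064241 0.02410092 1.51364593]
34.05 [0.33267765 0.40252263 0.29534045]
```

View pics/top17c.png

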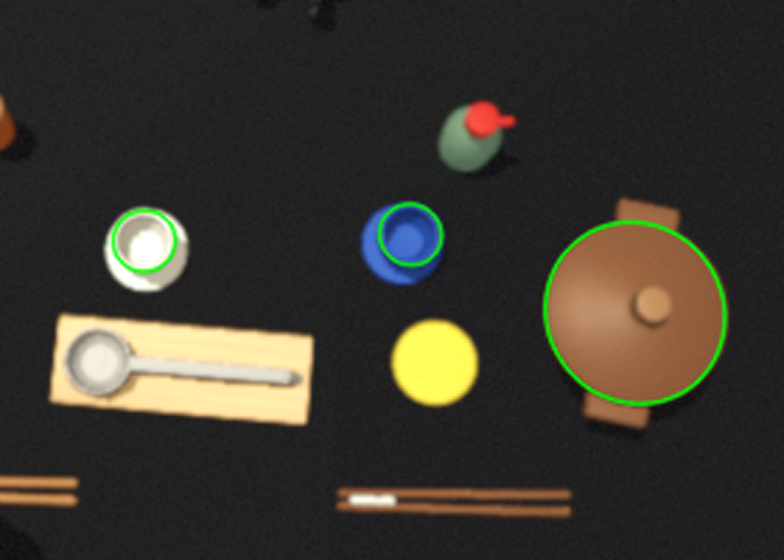

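View pics/side17c.png

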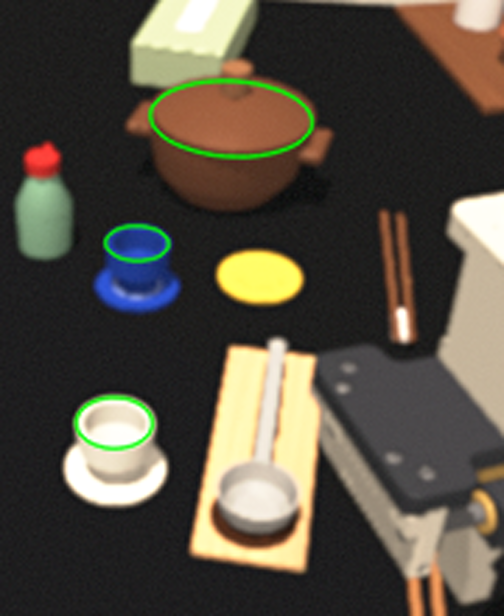

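All is in place within a few millimetres, so I hand the job in.

```bash
python3 -c "
from plant import ctrl
print(ctrl.close_job()); print(ctrl.get_obs()['clock'])"
```

```text
the job is handed in; nothing more can be done
None
the job is handed in; nothing more can be done
```

The table is set and the job was handed in at about 34 s of the 114 s allowed. I put the lid on the pot, set the white and blue bowls on their own coasters, and laid the ladle on its board. Each piece was lowered to light contact before I released it. For the blue bowl I took the one nearer the base, and its coaster was the blue one with the pale ring.

I measured positions with both fixed cameras after the arm had moved clear; tilt and flatness I judged only by eye:
- **Bowls:** both are upright and within about 2 mm of their coaster centres.
- **Lid:** it is within about 3 mm of the pot centre and lies flat on the rim. Its outline matches a flat lid at rim height in the pictures.
- **Ladle:** it is within about 3 mm and 0.01 rad of the outline, with its cup on the disc.
- **Shaker and soy bottle:** the shaker has not moved measurably. The two cameras put the soy bottle about 6 mm apart along y, both before and after the job, so I read that as fitting error and not movement.

The image networks also gave some wrong matches, such as the yellow disc and part of the blue bowl reported as coaster_blue. I checked these against the pictures and ignored them. No check failed.

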